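# Weigh in a donation and close the parcel box

### The job

On the weighing bench of a charity grocery, the steel platter has been put back skewed on the scale and rocks: turn it until it stands level on all four feet on the scale's deck, roughly centred, and let go of it. Then put all the groceries from the green mat on the platter together, leave them alone there for three seconds so that the weight can settle, and pack every one of them into the blue box. Finally tip the box's open lid forward past upright and let it fall shut by its own weight (do not press it down), leaving the platter properly seated and the other things on the bench where they are.

Things in the scene. Friction and masses are not known exactly. Their poses are not given: they have to be found in the camera images.
- scale_deck (a point): Bench scale, fixed: grey housing 286 x 286 mm, keypad console along its -x side (top 47 mm above the table). This point is the centre of its flat dark deck (284 x 284 mm, 55 mm above the table). x runs from the console to the back, z up.
- cover_top (a point): Centre of the top of the scale's aluminium load-cell cover: a flat rib 136 mm wide (y) and 9 mm high, running along the deck's whole x through its centre. The dark deck is bare for 74 mm on either side of it. Same axes as the deck.
- platter_floor (a point): Loose square steel platter (pan), 230 x 230 mm, 0.45 kg. This point: centre of the pan's flat upper face; x and y parallel to its sides, z up. Its rim, 8 mm thick, stands 16 mm above the face all round, mid-line 111 mm from the centre; it can be pinched from above. Starts skewed on the scale with two opposite feet up on the load-cell cover, so it tilts and rocks (about 4 degrees).
- platter_foot (a point): Under face of one of the platter's four domed rubber feet (16 mm across, at (+-85, +-85) mm from the platter's centre, reaching 18 mm below the pan's face); this one is at (+85, +85). With the platter's sides parallel to the deck's, at any quarter turn, within about 5 degrees, the feet straddle the cover with 9 mm to spare either side and all stand on the deck.
- mat: Thin green mat, fixed, 260 x 260 x 3 mm, on which the donated groceries stand at the start, well apart. It is on one side of the scale and the box on the other; which side varies. Origin at the centre of its underside.
- parcel_floor (a point): Open blue parcel box, fixed, outside 180 (x) x 280 (y) x 80 mm, walls and floor 5 mm. This point is the centre of the inner floor (5 mm above the table); x points to the hinged side, away from the robot.
- lid_hinge (a point): Middle of the lid's hinge line, at the top of the box's +x wall (90 mm in x and 75 mm in z from the box's floor point). The hinge line runs along the box's y.
- lid_edge (a point): Middle of the free edge of the white lid (286 mm wide, 6 mm thick, 186 mm from hinge to free edge, 0.22 kg); a red finger tab 80 mm wide reaches 18 mm further. When the lid is shut this edge lies over the box's front wall.
- lid (a joint): Lid angle, rad: 0 shut, 1.57 upright, 1.9 open against its stop, leaning back away from the robot. It swings freely: tipped towards the robot past upright it falls shut by itself.
- tuna_mid (a point): Squat red tin, 62 mm across, 36 mm high, about 0.16 kg; this is its centre, z along its axis. May be absent.
- beans_mid (a point): Green tin, 58 mm across, 55 mm high, about 0.22 kg; centre, z along its axis. May be absent.
- honey_mid (a point): Amber jar with a brass lid and a paper label, 56 mm across, 56 mm high, about 0.22 kg; centre, z along its axis. May be absent.
- tea_mid (a point): Yellow and orange carton, 62 (x) x 50 (y) x 60 mm high, about 0.10 kg; centre. May be absent.
Things that resemble listed ones, but are neither listed nor needed, are in the scene too. Of the things shaped like the part that bears tea_mid, the yellow one is meant.

How it is judged:
By the outcome, as a careful person would: the job done as asked, in the order asked, and still so for the second after the job is handed in, with the robot touching nothing.
Of tuna, beans, honey, tea only 2 to 3 are there at a start; the rules pass over those that are not, and their reading is None.
At some moment in a run one of tuna, beans, honey, tea may be knocked a few centimetres aside while the robot is not near it.
Once in a run the grip may slacken for a moment while it holds something.
It also fails if it takes over 210 s, if anything falls off the work surface, if the arm or the gripper's body presses on something with over 40 N, if the wrist force passes 120 N, or if a joint passes its speed limit or range.

### The arm

A 6-joint arm with a two-finger parallel gripper is mounted at the origin on the work surface. World frame = base frame: x ahead of the robot, y to its left, z up, the work surface at z = 0. Lengths are in m, angles in rad, forces in N, time in s.
With the tool pointing down it reaches from about 0.3 to 0.875 m from the base axis. Payload 6.4 kg.
Tool frame: the origin (TCP) lies between the finger pads; the fingertips stand ctrl.tip_extent ahead of it and the grasp point (between the pads) is the TCP (ctrl.tip_extent is the distance from the TCP to the fingertips, in m); z points along the fingers, y is the line along which they close (so a half turn about z gives the same grasp; the last joint's range is limited). The gripper opens to 85 mm and grips with 20 to 120 N. Pads are 22 mm wide; open, the fingers measure 114 mm over their backs; the gripper's body (76 mm by 85 mm) begins 54 mm behind the grasp point. The pads swing forward as they close: fully open they stand 13 mm farther back than shut.
Start: joints at [-1.497, 0.181, 1.607, -0, 1.354, -0.206], TCP at [0.159, -0.553, 0.25] pointing down, gripper open.
Joint ranges: [-2.99, 2.99], [-0.89, 2.07], [0.3, 2.58], [-1.14, 4.28], [0, 2.63], [-3.12, 3.12]. Speed limits (rad/s): [2.57, 2.57, 3.01, 3.14, 3.14, 3.14].

### API

Orientations are given as a unit quaternion [w, x, y, z].
In Python, from bench import ctrl gives the robot as it stands.
- The arm moves only by the tool send_rows, never from a script. Its arguments are lists of equal length, an entry for each row: "dr": the turn, a rotation vector about the tool's x, y, z in units of 6 degrees (1.0 is 6 degrees), a list of three; "xyz": the shift along the tool's x, y, z in cm, a list of three; "jaw": the opening in per cent of the stroke, from 0 (shut) to 100 (fully open). In form: {"dr": [[wx, wy, wz], ...], "xyz": [[dx, dy, dz], ...], "jaw": [jaw, ...]}. A call has exactly 8 rows; each row is the pose to reach, as a shift and turn from the pose commanded when the call began, along the tool's axes at that moment; what a row does not reach only later rows make up. A row lasts 1/8 s, in which the tool goes at most 62.5 mm and 10.7 degrees, less where a joint would pass 70% of its speed; a pose out of reach is approached as far as the arm can. A call with a gripper value outside its range is refused whole. The fingers move at their own pace and stop on an object; the grip force is fixed at half the most. Time passes only in rows, so rows that repeat a pose let the fingers close, or fill a call up. It gives the time, the measured TCP pose, the force, the opening and the grip force at its end, in the units of the state.
- ctrl.get_obs(): the state, without advancing time (a new reading comes with each control period).
- ctrl.camera(name): name is "scene" or "top"; returns the picture (480x640x3 uint8, red, green, blue); there is no depth.
- ctrl.calibration(name): a dict with "camera_matrix" (3x3 intrinsics, pixels), "world_from_camera" (4x4, takes a point from camera to world coordinates). Camera axes: x right, y up, looking along -z (the intrinsics and any distortion apply to the point x, -y, -z); pixel columns grow to the right and rows downward; lengths in m; the calibration is good to about 2 mm. A picture is of the moment at which its call begins. calibration takes no time and is no camera call.
- ctrl.hand_in(): hands the job in; it is judged then, once.
The state is a dict: "time_s": time; "q": joint angles; "dq": joint speeds; "joint_efforts": joint torques, N m; "eef_pos": TCP position; "eef_rot": TCP orientation; "wrist_force": force on the tool from outside, world axes, zero at the start; "torque": the same for the moment, N m; "opening": opening from 0.0 (shut) to 1.0 (fully open); "grasp_force": force on a finger pad.
Only numpy, scipy, OpenCV 4.12 (cv2) and the standard library are available. Lean on these libraries where they do the work, as an engineer would, in place of code of your own. Each camera call takes 0.05 s, during which the arm holds its last target. There are 200 camera calls.

## Working session

There is one attempt and no reset: what is moved stays moved. The work goes in short steps, Python scripts to look and compute and a tool call to move; the robot and the scene stay as the last step left them, time stands still between calls to the robot, and variables do not carry over. Pictures are saved under pics/ and viewed, at most 14 in all, crops included, and the job is handed in when it is done.

Besides the shell and the picture viewer there is one more tool, called after ">>>" as name(argument=value, ...) on one line, values as JSON. send_rows: Moves the arm, as the interface text tells. Its arguments: {"type":"object","properties":{"dr":{"type":"array","items":{"type":"array","items":{"type":"number"}}},"xyz":{"type":"array","items":{"type":"array","items":{"type":"number"}}},"jaw":{"type":"array","items":{"type":"number"}}},"required":["dr","xyz","jaw"]}

```bash
mkdir -p pics; ls
cat > h.py <<'E'
import numpy as np, cv2
from bench import ctrl
def snap(n,f=None):
    im=ctrl.camera(n)
    if f: cv2.imwrite('pics/'+f,im[:,:,::-1])
    return im
def ray(n,u,v):
    c=ctrl.calibration(n);K=np.array(c["camera_matrix"]);T=np.array(c["world_from_camera"])
    d=np.linalg.inv(K)@[u,v,1]; d=T[:3,:3]@np.array([d[0],-d[1],-d[2]])
    return T[:3,3],d
def onz(n,u,v,z):
    o,d=ray(n,u,v); return o+d*(z-o[2])/d[2]
def pix(n,p):
    c=ctrl.calibration(n);K=np.array(c["camera_matrix"]);T=np.array(c["world_from_camera"])
    q=T[:3,:3].T@(np.array(p)-T[:3,3]); q=K@[q[0],-q[1],-q[2]]; return q[:2]/q[2]
E
python3 - <<'E'
from h import *
snap('top','t0.png');snap('scene','s0.png')
for n in('top','scene'):
    c=ctrl.calibration(n);print(c)
o=ctrl.get_obs();print(o,ctrl.tip_extent)
E
```

```text
pics
{'camera_matrix': array([[589.28944789,   0.        , 318.34732665],
       [  0.        , 589.28944789, 240.92898221],
       [  0.        ,   0.        ,   1.        ]]), 'world_from_camera': array([[-0.02310248,  0.9752955 , -0.2196929 ,  0.06734852],
       [-0.99972889, -0.02317525,  0.00224632, -0.02748   ],
       [-0.00290061,  0.21968523,  0.97556649,  1.67189948],
       [ 0.        ,  0.        ,  0.        ,  1.        ]])}
{'camera_matrix': array([[491.23785262,   0.        , 325.48005263],
       [  0.        , 491.23785262, 233.77187053],
       [  0.        ,   0.        ,   1.        ]]), 'world_from_camera': array([[-0.17698634, -0.71813719,  0.67301917,  1.33373726],
       [ 0.98421147, -0.13045931,  0.11961666,  0.1370265 ],
       [ 0.00190045,  0.68356371,  0.72988838,  1.05345226],
       [ 0.        ,  0.        ,  0.        ,  1.        ]])}
{'time_s': 0.1, 'q': array([-1.49731664e+00,  1.81437232e-01,  1.60793489e+00, -2.11770096e-05,
        1.35379529e+00, -2.06275424e-01]), 'dq': array([-1.35803179e-03, -9.62427317e-04, -3.59742383e-03,  1.51926477e-03,
       -5.04318707e-04, -9.32299055e-05]), 'joint_efforts': array([ 1.49024399e-04, -4.45878196e+01, -3.52237594e+01, -3.08415620e-04,
        4.14937691e-03,  2.98899022e-05]), 'eef_pos': array([ 0.15875764, -0.55215186,  0.24947782]), 'eef_rot': array([-7.86329087e-04,  9.90232449e-01,  1.39424088e-01,  4.19262277e-05]), 'wrist_force': array([ 0.68813481, -0.26264927, -0.15982253]), 'torque': array([ 0.00632633, -0.08815703,  0.00908711]), 'grasp_force': 0.0, 'opening': 1.0054363399063504} 0.019
```

View pics/t0.png

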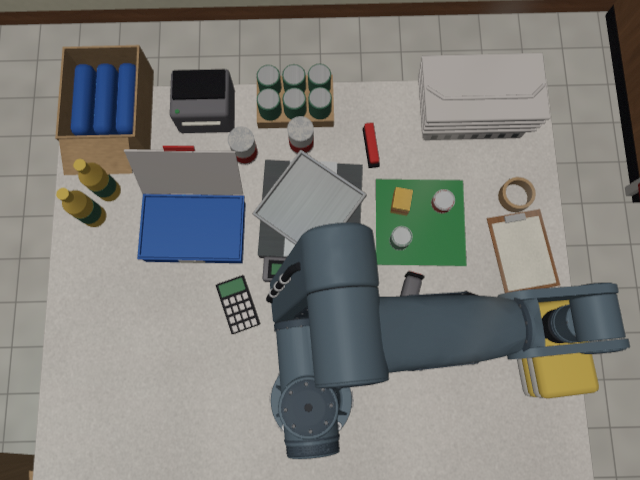

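View pics/s0.png

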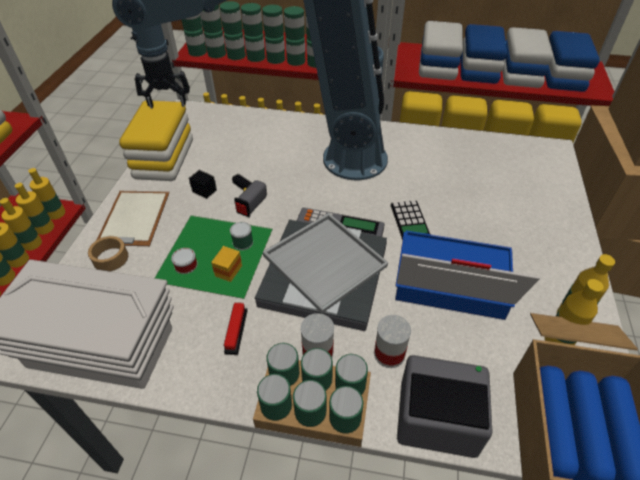

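The top view shows the mat at about (420,222), with the carton at (402,200), a red tin at (444,200) and a green tin at (402,237). The skewed platter is at (310,200), the blue box at (192,228) and the lid at (187,172). I'll confirm with an enlarged crop and measure.

Run:
```python
from h import *
t=snap('top');s=snap('scene')
a=cv2.resize(t[140:290,250:470],None,fx=2.6,fy=2.6,interpolation=2)
b=cv2.resize(s[200:330,150:400],None,fx=2.3,fy=2.3,interpolation=2)
w=max(a.shape[1],b.shape[1]);cv=np.zeros((a.shape[0]+b.shape[0],w,3),np.uint8);cv[:a.shape[0],:a.shape[1]]=a;cv[a.shape[0]:,:b.shape[1]]=b
cv=cv[:,:,::-1];sc=min(1,600/cv.shape[0]);cv2.imwrite('pics/c1.png',cv2.resize(cv,None,fx=sc,fy=sc))
def q(im,n,lo,hi,z,name,roi=None):
    h=cv2.cvtColor(im,cv2.COLOR_RGB2HSV);m=cv2.inRange(h,lo,hi)
    if roi: 
        k=np.zeros_like(m);k[roi[1]:roi[3],roi[0]:roi[2]]=255;m&=k
    cs=max(cv2.findContours(m,0,2)[0],key=cv2.contourArea);r=cv2.minAreaRect(cs)
    P=np.array([onz(n,*p,z)[:2] for p in cv2.boxPoints(r)]);print(n,name,r,P.mean(0).round(4),P.round(3).tolist(), [round(np.linalg.norm(P[i]-P[i-1]),3) for i in range(4)])
q(t,'top',(50,100,40),(75,255,200),.003,'mat',(360,150,490,290))
q(t,'top',(105,120,60),(125,255,255),.08,'box',(125,180,260,275))
q(t,'top',(12,120,120),(30,255,255),.063,'tea',(370,170,470,270))
q(s,'scene',(12,120,120),(30,255,255),.033,'tea',(160,210,275,300))
```

```text
top mat ((420.5, 222.5), (85.0, 89.0), 90.0) [ 0.4934 -0.3311] [[0.625, -0.207], [0.618, -0.471], [0.362, -0.451], [0.368, -0.195]] [np.float64(0.257), np.float64(0.264), np.float64(0.257), np.float64(0.256)]
top box ((190.58192443847656, 228.084716796875), (104.5521469116211, 67.00736236572266), 0.9548412561416626) [0.4722 0.3238] [[0.382, 0.467], [0.574, 0.472], [0.562, 0.177], [0.37, 0.179]] [np.float64(0.288), np.float64(0.193), np.float64(0.295), np.float64(0.192)]
top tea ((402.19134521484375, 198.41610717773438), (17.436460494995117, 21.14388084411621), 10.007980346679688) [ 0.548  -0.2724] [[0.522, -0.241], [0.584, -0.255], [0.574, -0.304], [0.512, -0.29]] [np.float64(0.049), np.float64(0.063), np.float64(0.05), np.float64(0.063)]
scene tea ((225.21620178222656, 256.7972717285156), (17.320898056030273, 24.295757293701172), 35.53767776489258) [ 0.5254 -0.2839] [[0.55, -0.316], [0.474, -0.301], [0.503, -0.251], [0.576, -0.268]] [np.float64(0.055), np.float64(0.077), np.float64(0.058), np.float64(0.075)]
```

View pics/c1.png

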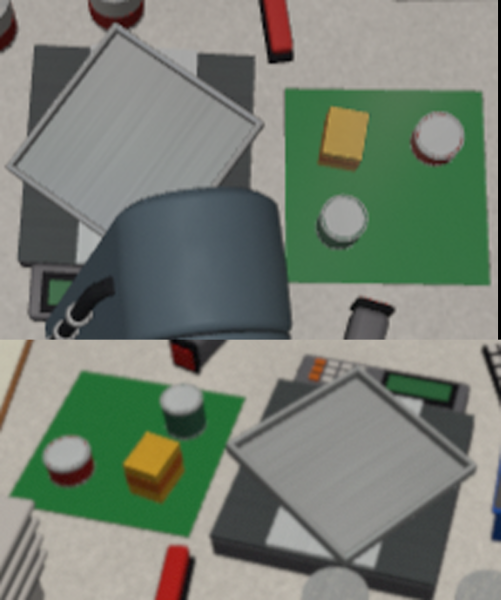

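The crop shows three groceries: carton at top-view px (402,200), red-sided squat tin (444,200) and green tin (402,237). These are tea, tuna and beans on the mat. The lookalike tins at (243,145) and (301,135) are off the mat, so they are not meant. Next I compute the scale and platter geometry.

Run:
```python
from h import *
f=2.6*600/689;g=2.3*600/689
T=lambda x,y:(250+x/f,140+y/f); S=lambda x,y:(150+x/g,200+(y-339.7)/g)
def tri(pt,ps):
    o1,d1=ray('top',*pt);o2,d2=ray('scene',*ps)
    A=np.array([d1,-d2]).T; k=np.linalg.lstsq(A,o2-o1,rcond=None)[0]
    p,q=o1+k[0]*d1,o2+k[1]*d2; return ((p+q)/2).round(4),round(np.linalg.norm(p-q),4)
print('back',tri(T(118,28),S(345,560)));print('right',tri(T(263,123),S(228,443)));print('left',tri(T(8,165),S(474,466)))
print('front',onz('scene',*S(355,372),.098))
print('deckBL',onz('top',*T(35,45),.055),'BR',onz('top',*T(255,57),.055),'FL',onz('top',*T(20,262),.055))
for n,p in(('BR',(215,537)),('BL',(430,595)),('FR',(276,384)),('FL',(472,420))): print(n,onz('scene',*S(*p),.055))
# tins: circles of white top
for n,p,ps,z in(('tuna',(438,133),(68,447),.039),('beans',(343,217),(183,398),.058),('tea',(345,127),(156,449),.063)):
    print(n,tri(T(*p),S(*ps)),onz('top',*T(*p),z))
# lid edges
im=ctrl.camera('top')
print('box', [onz('top',u,v,.08).round(3).tolist() for u,v in((139,261),(243,262),(245,196),(141,194))])
print('lid', [onz('scene',u,v,.25).round(3).tolist() for u,v in((400,250),(536,278))])
```

```text
back (array([0.6848, 0.0118, 0.0849]), np.float64(0.0052))
right (array([ 0.549 , -0.1646,  0.1051]), np.float64(0.0043))
left (array([0.5104, 0.1495, 0.0807]), np.float64(0.0022))
front [ 0.38624771 -0.02657264  0.098     ]
deckBL [0.67626078 0.11673062 0.055     ] BR [ 0.65321534 -0.16457747  0.055     ] FL [0.3930276  0.13622456 0.055     ]
BR [ 0.65956479 -0.15382716  0.055     ]
BL [0.69507087 0.11824518 0.055     ]
FR [ 0.38751024 -0.14021258  0.055     ]
FL [0.40693029 0.1405828  0.055     ]
tuna (array([ 0.5479, -0.3915,  0.049 ]), np.float64(0.0024)) [ 0.55122272 -0.39494973  0.039     ]
beans (array([ 0.4396, -0.2634,  0.0571]), np.float64(0.004)) [ 0.43989536 -0.26523855  0.058     ]
tea (array([ 0.5502, -0.2672,  0.0739]), np.float64(0.0091)) [ 0.5547592  -0.27329776  0.063     ]
box [[0.381, 0.463, 0.08], [0.371, 0.177, 0.08], [0.561, 0.173, 0.08], [0.573, 0.466, 0.08]]
lid [[0.612, 0.173, 0.25], [0.638, 0.456, 0.25]]
```

```bash
cat >> h.py <<'E'
from scipy.spatial.transform import Rotation as R
def plan(*tg):
    """each target (x,y,z,tool-y yaw deg), all from the current pose: prints shift cm and wz units"""
    o=ctrl.get_obs();r=R.from_quat(np.r_[o['eef_rot'][1:],o['eef_rot'][0]]);p=o['eef_pos']
    y=r.as_matrix()[:,1];cy=np.degrees(np.arctan2(y[1],y[0]))
    print('t',round(o['time_s'],2),'pos',p.round(4),'yaw',round(cy,1),'open',round(o['opening'],3),'grip',round(o['grasp_force'],1),'F',o['wrist_force'].round(1))
    for t in tg:
        d=(t[3]-cy+90)%180-90
        X=np.array([np.sin(np.radians(-t[3])),0,0])
        xx=np.array([np.cos(np.radians(cy+d+90)),np.sin(np.radians(cy+d+90)),0]);yy=np.array([np.cos(np.radians(cy+d)),np.sin(np.radians(cy+d)),0])
        rt=R.from_matrix(np.array([xx,yy,[0,0,-1]]).T)
        print(t,'xyz',(r.inv().apply(np.array(t[:3])-p)*100).round(2),'dr',(np.degrees((r.inv()*rt).as_rotvec())/6).round(2))
E
sed -i '/X=np.array(\[np.sin/d' h.py
python3 - <<'E'
from h import *
plan((.443,.061,.25,142),(.443,.061,.13,142))
E
```

```text
t 0.25 pos [ 0.1588 -0.5524  0.2499] yaw -74.0 open 1.001 grip 0.0 F [-0.1 -0.4 -0.4]
(0.443, 0.061, 0.25, 142) xyz [ 4.426e+01 -5.110e+01  4.000e-02] dr [-0.01 -0.   -5.99]
(0.443, 0.061, 0.13, 142) xyz [ 44.26 -51.09  12.04] dr [-0.01 -0.   -5.99]
```

>>> send_rows(dr=[[0,0,0],[0,0,0],[0,0,0],[0,0,0],[0,0,0],[0,0,0],[0,0,0],[0,0,0]], xyz=[[2,-2,0],[5,-6,0],[9,-10,0],[13,-15,0],[17,-19.5,0],[20,-23.5,0],[23,-27,0],[26,-30,0]], jaw=[60,60,60,60,60,60,60,60])

```text
time_s: 1.25
eef_pos: [0.3262, -0.191, 0.2505]
eef_rot: [0.0, 0.99, 0.139, 0.0]
wrist_force: [0.4, 0.5, 0.3]
opening: 0.597
grasp_force: 0.0
```

>>> send_rows(dr=[[0,0,-0.7],[0,0,-1.6],[0,0,-2.6],[0,0,-3.6],[0,0,-4.6],[0,0,-5.5],[0,0,-6],[0,0,-6]], xyz=[[3,-3,0],[6,-7,0],[10,-11,0],[13,-15,0],[16,-18.5,0],[18,-21,0],[18.3,-21.1,0],[18.3,-21.1,0]], jaw=[60,60,60,60,60,60,60,60])

```text
time_s: 2.25
eef_pos: [0.4434, 0.0613, 0.2502]
eef_rot: [-0.0, 0.899, 0.439, -0.0]
wrist_force: [-0.1, 0.1, 0.7]
opening: 0.599
grasp_force: 0.0
```

Run:
```python
from h import *
plan((.443,.061,.13,142),(.443,.061,.099,142))
t=snap('top');s=snap('scene')
a=cv2.resize(t[130:290,240:480],None,fx=2.4,fy=2.4,interpolation=2)
b=cv2.resize(s[190:330,230:410],None,fx=3.2,fy=3.2,interpolation=2)[:,:576]
cv=np.vstack([a[:, :576]*1, b])
cv2.imwrite('pics/c2.png',cv2.resize(cv,None,fx=.71,fy=.71)[:,:,::-1]);print(cv.shape)
```

```text
t 2.25 pos [0.4434 0.0613 0.2502] yaw -37.9 open 0.599 grip 0.0 F [-0.1  0.1  0.7]
(0.443, 0.061, 0.13, 142) xyz [-5.000e-02 -1.000e-02  1.202e+01] dr [-0.    0.    0.01]
(0.443, 0.061, 0.099, 142) xyz [-5.000e-02 -1.000e-02  1.512e+01] dr [-0.    0.    0.01]
(832, 576, 3)
```

View pics/c2.png

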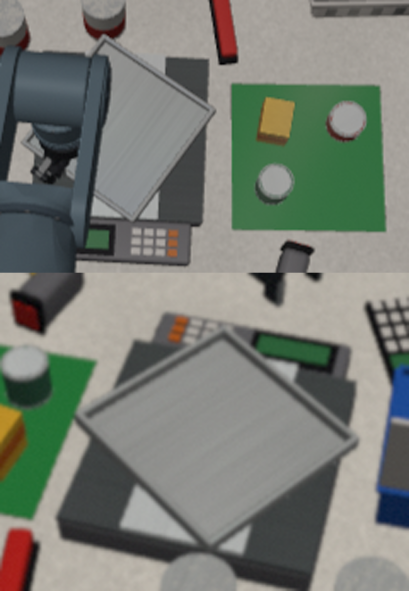

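The top crop shows the platter's front corner at px (318,258), the right one at (366,196) and the back one at (303,152). The scene crop shows all four corners.

Run:
```python
from h import *
k=2.4*.71;k2=3.2*.71
T=lambda x,y:(240+x/k,130+y/k);S=lambda x,y:(230+x/k2,190+(y-272.6)/k2)
f=onz('top',*T(133,218),.098);b=onz('top',*T(107,38),.098);r=onz('top',*T(214,112),.110)
print('top f',f,'b',b,'r',r,'c',(f+b)/2,np.degrees(np.arctan2(*(b-f)[1::-1])),np.linalg.norm(b-f))
f=onz('scene',*S(224,330),.098);b=onz('scene',*S(211,547),.098);r=onz('scene',*S(78,417),.110);l=onz('scene',*S(357,440),.086)
print('sc f',f,'b',b,'r',r,'l',l,'c',(f+b)/2,(r+l)/2,np.linalg.norm(b-f))
print('deck BR',onz('top',*T(208,60),.055), 'FR', onz('top',*T(202,222),.055))
print(pix('top',(.443,.061,.23)),pix('scene',(.443,.061,.231)))
```

```text
top f [ 0.37440113 -0.02920459  0.098     ] b [0.68021871 0.00701458 0.098     ] r [ 0.54400721 -0.16456613  0.11      ] c [ 0.52730992 -0.01109501  0.098     ] 6.754300905671339 0.30795489634910433
sc f [ 0.3822553  -0.02349659  0.098     ] b [0.69508392 0.01786251 0.098     ] r [ 0.55912531 -0.15793852  0.11      ] l [0.5165053  0.15188362 0.086     ] c [ 0.53866961 -0.00281704  0.098     ] [ 0.53781531 -0.00302745  0.098     ] 0.315550826625956
deck BR [ 0.65314367 -0.16295445  0.055     ] FR [ 0.37344345 -0.14209621  0.055     ]
[281.56037872 222.10785403] [358.50046083 198.25956044]
```

Run:
```python
from h import *
s=snap('scene')
u=np.array([np.cos(np.radians(142)),np.sin(np.radians(142)),0])
c=np.array([.4434,.0613,.2362])
im=cv2.resize(s[130:230,300:420],None,fx=5,fy=5,interpolation=2)
for d in(-.0255,.0255):
    for z in (0,): 
        q=pix('scene',c+d*u+[0,0,z]);print(q);cv2.circle(im,tuple(int(v) for v in (q-[300,130])*5+2),3,(255,0,0),-1)
cv2.imwrite('pics/g.png',im[:,:,::-1])
```

```text
[351.20675891 201.55986232]
[366.06640544 192.17573642]
```

View pics/g.png

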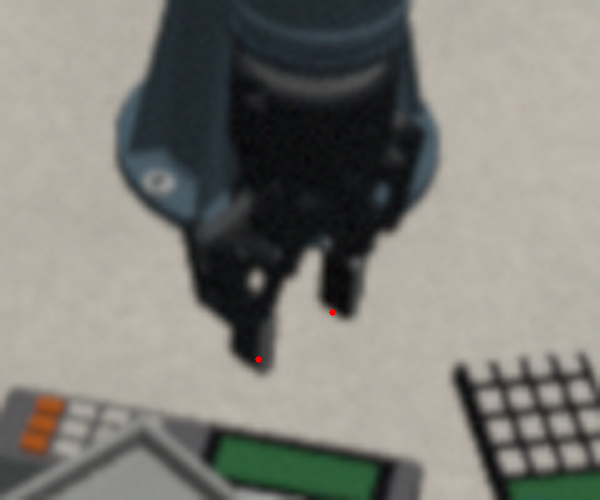

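The scene projection of the fingertips lands within 2 px, so the calibration holds. Descending to pinch the rim.

>>> send_rows(dr=[[0,0,0],[0,0,0],[0,0,0],[0,0,0],[0,0,0],[0,0,0],[0,0,0],[0,0,0]], xyz=[[0,0.2,2],[0,0.2,5],[0,0.2,8],[0,0.2,10.5],[0,0.2,12.5],[0,0.2,14],[0,0.2,15],[0,0.2,15.1]], jaw=[60,60,60,60,60,60,60,60])

```text
time_s: 3.4
eef_pos: [0.4448, 0.0595, 0.0989]
eef_rot: [-0.0, 0.899, 0.438, -0.0]
wrist_force: [-0.2, -0.1, -0.0]
opening: 0.602
grasp_force: 0.0
```

>>> send_rows(dr=[[0,0,0],[0,0,0],[0,0,0],[0,0,0],[0,0,0],[0,0,0],[0,0,0],[0,0,0]], xyz=[[0,0,0],[0,0,0],[0,0,0],[0,0,0],[0,0,0],[0,0,0],[0,0,0],[0,0,0]], jaw=[40,20,5,0,0,0,0,0])

```text
time_s: 4.4
eef_pos: [0.4455, 0.0595, 0.0998]
eef_rot: [0.0, 0.899, 0.439, 0.0]
wrist_force: [-2.4, 1.7, 5.6]
opening: 0.072
grasp_force: 59.3
```

Run:
```python
from h import *
plan((.4455,.061,.099,142))
s=snap('scene');cv2.imwrite('pics/g2.png',cv2.resize(s[160:330,230:430],None,fx=3,fy=3,interpolation=2)[:,:,::-1])
```

```text
t 4.4 pos [0.4455 0.0595 0.0998] yaw -38.0 open 0.072 grip 59.3 F [-2.4  1.7  5.6]
(0.4455, 0.061, 0.099, 142) xyz [ 0.11 -0.09  0.08] dr [ 0.01 -0.    0.01]
```

View pics/g2.png

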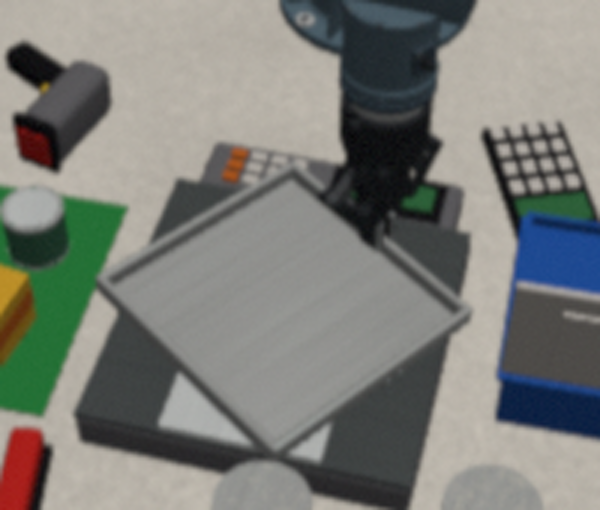

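The scene crop shows the near-left rim pinched at (372,232), about mid-side, with 59 N grip. Next I lift slightly and turn about the platter's centre.

>>> send_rows(dr=[[0,0,0],[0,0,0],[0,0,0],[0,0,0],[0,0,-0.42],[0,0,-0.83],[0,0,-1.25],[0,0,-1.67]], xyz=[[0,0,-0.3],[0,0,-0.6],[0,0,-1.0],[0,0,-1.2],[-0.48,0,-1.2],[-0.97,0.04,-1.2],[-1.45,0.1,-1.2],[-1.93,0.17,-1.2]], jaw=[0,0,0,0,0,0,0,0])

```text
time_s: 5.45
eef_pos: [0.4336, 0.0432, 0.1109]
eef_rot: [-0.001, 0.857, 0.516, -0.001]
wrist_force: [0.8, -0.9, -4.2]
opening: 0.077
grasp_force: 58.5
```

>>> send_rows(dr=[[0,0,-0.5],[0,0,-1],[0,0,-1.5],[0,0,-2],[0,0,-2.5],[0,0,-3],[0,0,-3.5],[0,0,-4]], xyz=[[-0.6,0,0],[-1.25,0.06,0],[-1.9,0.13,0],[-2.5,0.22,0],[-3.15,0.35,0],[-3.8,0.5,0],[-4.4,0.67,0],[-5.0,0.88,0]], jaw=[0,0,0,0,0,0,0,0])

```text
time_s: 6.45
eef_pos: [0.4176, -0.0049, 0.1107]
eef_rot: [-0.001, 0.731, 0.683, -0.001]
wrist_force: [0.1, -0.1, -4.1]
opening: 0.072
grasp_force: 59.0
```

Run:
```python
from h import *
plan((.419,-.004,.096,176))
s=snap('scene');cv2.imwrite('pics/g3.png',cv2.resize(s[160:330,230:430],None,fx=3,fy=3,interpolation=2)[:,:,::-1])
```

```text
t 6.45 pos [ 0.4176 -0.0049  0.1107] yaw -3.9 open 0.072 grip 59.0 F [ 0.1 -0.1 -4.1]
(0.419, -0.004, 0.096, 176) xyz [0.1  0.13 1.47] dr [-0.03 -0.    0.02]
```

View pics/g3.png

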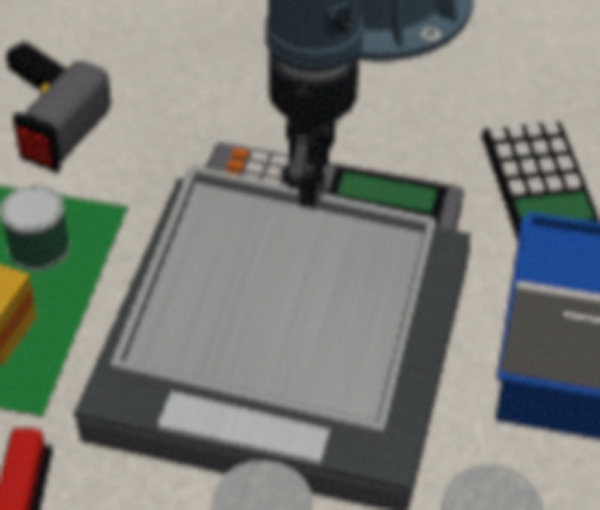

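Seen from the back the platter is square to the deck and centred on the cover strip (edge mid (248,395) vs strip (245,425)). Lowering and releasing.

>>> send_rows(dr=[[0,0,0],[0,0,0],[0,0,0],[0,0,0],[0,0,0],[0,0,0],[0,0,0],[0,0,0]], xyz=[[0,0,0.4],[0,0,0.7],[0,0,1.0],[0,0,1.2],[0,0,1.3],[0,0,1.3],[0,0,1.3],[0,0,1.3]], jaw=[0,0,0,0,0,0,0,0])

```text
time_s: 7.5
eef_pos: [0.4191, -0.0051, 0.0985]
eef_rot: [0.0, 0.731, 0.682, 0.0]
wrist_force: [-2.1, -3.3, 3.1]
opening: 0.069
grasp_force: 59.4
```

>>> send_rows(dr=[[0,0,0],[0,0,0],[0,0,0],[0,0,0],[0,0,0],[0,0,0],[0,0,0],[0,0,0]], xyz=[[0,0,0],[0,0,0],[0,0,-0.2],[0,0,-2],[0,0,-5],[0,0,-9],[0,0,-13],[0,0,-15]], jaw=[20,40,40,40,60,100,100,100])

```text
time_s: 8.5
eef_pos: [0.4198, -0.0051, 0.2509]
eef_rot: [0.002, 0.731, 0.682, 0.001]
wrist_force: [-0.4, -0.1, -0.2]
opening: 1.002
grasp_force: 0.0
```

Run:
```python
from h import *
plan((.44,-.2645,.2,176),(.55,-.270,.2,80),(.549,-.393,.2,80))
s=snap('scene','s9.png');t=snap('top','t9.png')
b=cv2.resize(s[160:330,230:430],None,fx=2,fy=2,interpolation=2);a=cv2.resize(t[140:280,250:480],None,fx=1.6,fy=1.6,interpolation=2)
cv=np.zeros((b.shape[0]+a.shape[0],400,3),np.uint8);cv[:340,:400]=b;cv[340:,:a.shape[1]]=a;cv2.imwrite('pics/g4.png',cv[:,:,::-1])
```

```text
t 8.5 pos [ 0.4198 -0.0051  0.2509] yaw -3.9 open 1.002 grip 0.0 F [-0.4 -0.1 -0.2]
(0.44, -0.2645, 0.2, 176) xyz [-25.73   3.77   5.13] dr [0.04 0.01 0.01]
(0.55, -0.27, 0.2, 80) xyz [-25.53  14.78   5.17] dr [  0.03   0.03 -13.99]
(0.549, -0.393, 0.2, 80) xyz [-37.81  15.53   5.18] dr [  0.03   0.03 -13.99]
```

View pics/g4.png

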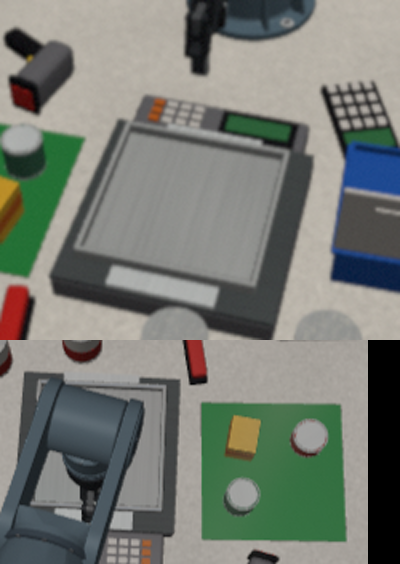

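Seated, square and centred between the cover's visible ends. Moving above the beans and re-checking the measurements with the arm clear.

>>> send_rows(dr=[[0,0,0],[0,0,0],[0,0,0],[0,0,0],[0,0,0],[0,0,0],[0,0,0],[0,0,0]], xyz=[[-3,0,0],[-8,1,0],[-13,2,1],[-18,3,2],[-22,3.5,3],[-24.5,3.8,4],[-25.7,3.8,5],[-25.7,3.8,5]], jaw=[100,100,100,100,100,100,100,100])

```text
time_s: 9.6
eef_pos: [0.4381, -0.2633, 0.1965]
eef_rot: [-0.002, 0.731, 0.682, 0.0]
wrist_force: [0.4, 1.5, 0.8]
opening: 1.002
grasp_force: 0.0
```

Run:
```python
from h import *
s=snap('scene','s10.png');t=snap('top','t10.png')
b=cv2.resize(s[180:320,155:405],None,fx=2.3,fy=2.3,interpolation=2);a=cv2.resize(t[140:270,250:475],None,fx=2.1,fy=2.1,interpolation=2)
cv=np.zeros((b.shape[0]+a.shape[0],575,3),np.uint8);print(b.shape);cv[:b.shape[0]]=b;cv[b.shape[0]:,:a.shape[1]]=a;cv2.imwrite('pics/g5.png',cv[:,:,::-1])
plan((.44,-.2645,.03,176))
```

```text
(322, 575, 3)
t 9.7 pos [ 0.4389 -0.263   0.1979] yaw -3.9 open 1.0 grip 0.0 F [ 0.2  0.1 -0.8]
(0.44, -0.2645, 0.03, 176) xyz [-0.16  0.13 16.79] dr [-0.01 -0.01  0.01]
```

View pics/g5.png

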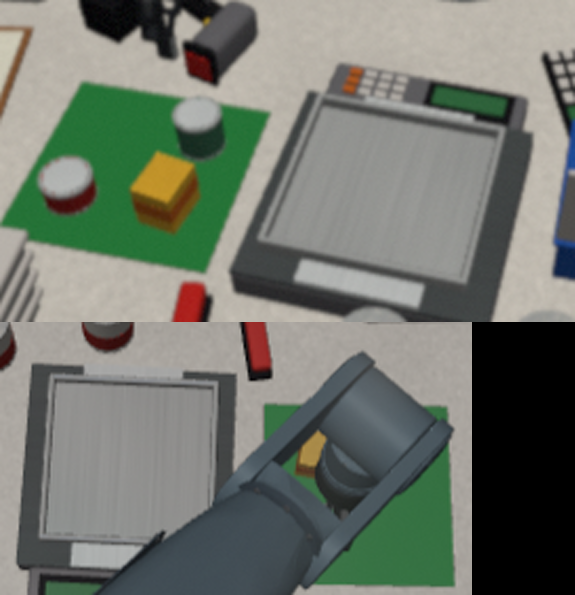

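Run:
```python
from h import *
S=lambda x,y:(155+x/2.3,180+y/2.3);T=lambda x,y:(250+x/2.1,140+(y-322)/2.1)
sc={'FL':(505,122),'FR':(308,98),'BR':(258,240),'BL':(469,284)};tp={'BL':(47,374),'BR':(218,380),'FL':(39,541)}
for k,v in sc.items(): print(k,'scene',onz('scene',*S(*v),.089).round(4),'top',onz('top',*T(*tp[k]),.089).round(4) if k in tp else '')
d={'BL':(532,132),'x':(0,0)}
print('deck scene FR',onz('scene',*S(312,92),.055),'BR',onz('scene',*S(234,272),.055),'FL',onz('scene',*S(532,132),.055))
print('deck top',[onz('top',*T(*p),.055).round(4).tolist() for p in((33,365),(236,373),(19,567))])
for n,p,z in(('tuna',(67,171),.039),('beans',(198,113),.058),('tea',(166,178),.063)):print(n,onz('scene',*S(*p),z).round(4))
im=cv2.imread('pics/t9.png');
```

```text
FL scene [0.4181 0.1086 0.089 ] top [0.4176 0.106  0.089 ]
FR scene [ 0.421  -0.1273  0.089 ] top 
BR scene [ 0.6373 -0.1317  0.089 ] top [ 0.6342 -0.1365  0.089 ]
BL scene [0.6535 0.0972 0.089 ] top [0.6483 0.0941 0.089 ]
deck scene FR [ 0.3777806  -0.13412995  0.055     ] BR [ 0.6591123  -0.15550375  0.055     ] FL [0.39650503 0.14138632 0.055     ]
deck top [[0.6744, 0.116, 0.055], [0.6559, -0.164, 0.055], [0.3903, 0.1356, 0.055]]
tuna [ 0.5425 -0.394   0.039 ]
beans [ 0.4406 -0.2617  0.058 ]
tea [ 0.551  -0.2657  0.063 ]
```

Both views agree: the platter is at (.527,-.013) and level at rim height .089. The deck centre is within about 5 mm of that. Grasping the beans.

>>> send_rows(dr=[[0,0,0],[0,0,0],[0,0,0],[0,0,0],[0,0,0],[0,0,0],[0,0,0],[0,0,0]], xyz=[[0,0.1,3],[0,0.1,6],[0,0.1,9],[0,0.1,12],[0,0.1,14.5],[0,0.1,16],[0,0.1,16.3],[0,0.1,16.3]], jaw=[100,100,100,100,100,100,100,100])

```text
time_s: 10.7
eef_pos: [0.4406, -0.2642, 0.036]
eef_rot: [0.001, 0.731, 0.682, 0.0]
wrist_force: [0.1, -1.7, -1.3]
opening: 1.003
grasp_force: 0.0
```

>>> send_rows(dr=[[0,0,0],[0,0,0],[0,0,0],[0,0,0],[0,0,0],[0,0,0],[0,0,0],[0,0,0]], xyz=[[0,0,0],[0,0,0],[0,0,0],[0,0,0],[0,0,0],[0,0,-1],[0,0,-4],[0,0,-8]], jaw=[70,40,30,30,30,30,30,30])

```text
time_s: 11.7
eef_pos: [0.4391, -0.2632, 0.1155]
eef_rot: [-0.001, 0.731, 0.682, -0.0]
wrist_force: [0.5, -0.9, -2.1]
opening: 0.671
grasp_force: 64.5
```

Run:
```python
from h import *
plan((.478,-.010,.17,176),(.478,-.010,.109,176))
```

```text
t 11.7 pos [ 0.4391 -0.2632  0.1155] yaw -4.0 open 0.671 grip 64.5 F [ 0.5 -0.9 -2.1]
(0.478, -0.01, 0.17, 176) xyz [25.54  2.12 -5.41] dr [-0.02 -0.02  0.01]
(0.478, -0.01, 0.109, 176) xyz [25.53  2.13  0.69] dr [-0.02 -0.02  0.01]
```

>>> send_rows(dr=[[0,0,0],[0,0,0],[0,0,0],[0,0,0],[0,0,0],[0,0,0],[0,0,0],[0,0,0]], xyz=[[1,0,-3],[4,0.3,-5.5],[9,0.7,-5.5],[14,1.2,-5.5],[19,1.7,-5.5],[23,2,-5.5],[25.5,2.1,-5.5],[25.5,2.1,-5.5]], jaw=[30,30,30,30,30,30,30,30])

```text
time_s: 12.7
eef_pos: [0.4782, -0.0095, 0.1705]
eef_rot: [-0.0, 0.73, 0.683, -0.0]
wrist_force: [-0.1, -1.6, -2.1]
opening: 0.663
grasp_force: 64.5
```

>>> send_rows(dr=[[0,0,0],[0,0,0],[0,0,0],[0,0,0],[0,0,0],[0,0,0],[0,0,0],[0,0,0]], xyz=[[0,0,2],[0,0,3.5],[0,0,5],[0,0,5.7],[0,0,6.1],[0,0,6.2],[0,0,6.2],[0,0,6.2]], jaw=[30,30,30,30,30,30,30,30])

```text
time_s: 13.7
eef_pos: [0.4789, -0.0111, 0.1087]
eef_rot: [0.0, 0.731, 0.682, 0.0]
wrist_force: [-0.6, -0.1, -2.5]
opening: 0.664
grasp_force: 64.1
```

Run:
```python
from h import *
plan((.478,-.010,.107,176))
```

```text
t 13.7 pos [ 0.4789 -0.0111  0.1087] yaw -3.9 open 0.664 grip 64.1 F [-0.6 -0.1 -2.5]
(0.478, -0.01, 0.107, 176) xyz [ 0.11 -0.1   0.17] dr [0.01 0.   0.01]
```

>>> send_rows(dr=[[0,0,0],[0,0,0],[0,0,0],[0,0,0],[0,0,0],[0,0,0],[0,0,0],[0,0,0]], xyz=[[0,0,0.2],[0,0,0.3],[0,0,0.3],[0,0,0.3],[0,0,0.3],[0,0,-1.5],[0,0,-5],[0,0,-9]], jaw=[30,30,80,80,80,80,80,100])

```text
time_s: 14.7
eef_pos: [0.478, -0.011, 0.1987]
eef_rot: [-0.001, 0.731, 0.682, -0.0]
wrist_force: [0.6, 0.1, 0.3]
opening: 0.979
grasp_force: 0.0
```

Run:
```python
from h import *
s=snap('scene');t=snap('top')
def tea(im,n,z,roi):
    h=cv2.cvtColor(im,cv2.COLOR_RGB2HSV);m=cv2.inRange(h,(18,120,150),(30,255,255));k=np.zeros_like(m);k[roi[1]:roi[3],roi[0]:roi[2]]=255;m&=k
    c=max(cv2.findContours(m,0,2)[0],key=cv2.contourArea);r=cv2.minAreaRect(c);P=np.array([onz(n,*p,z)[:2] for p in cv2.boxPoints(r)])
    print(n,P.mean(0).round(4),P.round(3).tolist())
tea(s,'scene',.063,(160,210,275,300));tea(t,'top',.063,(370,170,470,270))
plan((.548,-.2695,.18,167))
```

```text
scene [ 0.5488 -0.2718] [[0.571, -0.301], [0.501, -0.287], [0.528, -0.242], [0.595, -0.257]]
top [ 0.5488 -0.273 ] [[0.524, -0.243], [0.582, -0.256], [0.573, -0.303], [0.515, -0.29]]
t 14.8 pos [ 0.4814 -0.0118  0.2028] yaw -3.9 open 1.002 grip 0.0 F [1.7 0.1 1.1]
(0.548, -0.2695, 0.18, 167) xyz [-25.25   8.4    2.4 ] dr [0.08 0.01 1.51]
```

>>> send_rows(dr=[[0,0,0],[0,0,0],[0,0,0.3],[0,0,0.7],[0,0,1.1],[0,0,1.4],[0,0,1.4],[0,0,1.4]], xyz=[[-3,1,0],[-8,3,0],[-13,5,0],[-18,7,1],[-22,8,2],[-25,8.9,2],[-25.6,8.9,2],[-25.6,8.9,2]], jaw=[100,100,100,100,100,100,100,100])

```text
time_s: 15.8
eef_pos: [0.5492, -0.2721, 0.1775]
eef_rot: [-0.001, 0.779, 0.627, -0.0]
wrist_force: [0.1, 0.2, -0.7]
opening: 1.003
grasp_force: 0.0
```

Run:
```python
from h import *
plan((.549,-.2725,.038,167.5))
```

```text
t 15.8 pos [ 0.5492 -0.2721  0.1775] yaw -12.3 open 1.003 grip 0.0 F [ 0.1  0.2 -0.7]
(0.549, -0.2725, 0.038, 167.5) xyz [-0.06  0.   13.95] dr [-0.01 -0.01  0.03]
```

>>> send_rows(dr=[[0,0,0],[0,0,0],[0,0,0],[0,0,0],[0,0,0],[0,0,0],[0,0,0],[0,0,0]], xyz=[[0,0,3],[0,0,6],[0,0,9],[0,0,11.5],[0,0,13],[0,0,13.8],[0,0,14],[0,0,14]], jaw=[100,100,100,100,100,100,100,100])

```text
time_s: 16.8
eef_pos: [0.5502, -0.2729, 0.0391]
eef_rot: [0.001, 0.779, 0.627, 0.0]
wrist_force: [-0.1, -0.5, -0.3]
opening: 1.0
grasp_force: 0.0
```

>>> send_rows(dr=[[0,0,0],[0,0,0],[0,0,0],[0,0,0],[0,0,0],[0,0,0],[0,0,0],[0,0,0]], xyz=[[0,0,0],[0,0,0],[0,0,0],[0,0,0],[0,0,0],[0,0,-2],[0,0,-7],[0,0,-13]], jaw=[70,40,30,30,30,30,30,30])

```text
time_s: 17.8
eef_pos: [0.5486, -0.2718, 0.1691]
eef_rot: [-0.002, 0.779, 0.627, -0.0]
wrist_force: [0.9, -0.1, -1.1]
opening: 0.72
grasp_force: 65.5
```

Run:
```python
from h import *
c=np.array([.527,-.013]);a=np.radians(-3.5);M=np.array([[np.cos(a),-np.sin(a)],[np.sin(a),np.cos(a)]])
print([(c+M@v).round(4) for v in([.045,.055],[.045,-.055])])
p=c+M@[.045,.055];plan((p[0],p[1],.17,176))
```

```text
[array([0.5753, 0.0392]), array([ 0.5686, -0.0706])]
t 17.8 pos [ 0.5486 -0.2718  0.1691] yaw -12.4 open 0.72 grip 65.5 F [ 0.9 -0.1 -1.1]
(np.float64(0.5752737356034011), np.float64(0.03915022963413412), 0.17, 176) xyz [30.95 -4.05 -0.04] dr [-0.03 -0.02 -1.39]
```

>>> send_rows(dr=[[0,0,0],[0,0,0],[0,0,-0.3],[0,0,-0.7],[0,0,-1.1],[0,0,-1.4],[0,0,-1.4],[0,0,-1.4]], xyz=[[3,0,-1],[8,-1,-1],[13,-1.7,-1],[18.5,-2.4,-1],[24,-3.1,-1],[29,-3.8,-1],[31,-4,-1],[31,-4,-1]], jaw=[30,30,30,30,30,30,30,30])

```text
time_s: 18.8
eef_pos: [0.5769, 0.0397, 0.1788]
eef_rot: [0.0, 0.73, 0.683, -0.0]
wrist_force: [-0.4, -0.2, -1.5]
opening: 0.715
grasp_force: 65.6
```

>>> send_rows(dr=[[0,0,0],[0,0,0],[0,0,0],[0,0,0],[0,0,0],[0,0,0],[0,0,0],[0,0,0]], xyz=[[0,0,2],[0,0,4],[0,0,5.5],[0,0,6.4],[0,0,6.8],[0,0,7],[0,0,7],[0,0,7]], jaw=[30,30,30,30,30,30,30,30])

```text
time_s: 19.8
eef_pos: [0.5775, 0.0387, 0.109]
eef_rot: [0.001, 0.731, 0.682, 0.0]
wrist_force: [-0.1, -0.7, 1.2]
opening: 0.723
grasp_force: 65.7
```

Run:
```python
from h import *
plan((.5753,.0392,.1075,176))
```

```text
t 19.8 pos [0.5775 0.0387 0.109 ] yaw -3.9 open 0.723 grip 65.7 F [-0.1 -0.7  1.2]
(0.5753, 0.0392, 0.1075, 176) xyz [ 0.04 -0.22  0.15] dr [0.01 0.   0.01]
```

>>> send_rows(dr=[[0,0,0],[0,0,0],[0,0,0],[0,0,0],[0,0,0],[0,0,0],[0,0,0],[0,0,0]], xyz=[[0,0,0.1],[0,0,0.1],[0,0,0.1],[0,0,0.1],[0,0,-1.5],[0,0,-4],[0,0,-7],[0,0,-9]], jaw=[30,85,85,85,85,85,100,100])

```text
time_s: 20.8
eef_pos: [0.5778, 0.0387, 0.2012]
eef_rot: [0.001, 0.731, 0.682, 0.001]
wrist_force: [-0.2, 0.6, 0.5]
opening: 0.999
grasp_force: 0.0
```

```bash
cat >> h.py <<'E'
def tops(n,im,box,zs,lo=150,smax=40):
    """light grey tin tops inside box (u0,v0,u1,v1) -> position at heights zs"""
    h=cv2.cvtColor(im,cv2.COLOR_RGB2HSV);m=cv2.inRange(h,(0,0,lo),(179,smax,255));k=np.zeros_like(m);k[box[1]:box[3],box[0]:box[2]]=255;m&=k
    m=cv2.morphologyEx(m,cv2.MORPH_OPEN,np.ones((3,3)))
    for c in cv2.findContours(m,0,2)[0]:
        if cv2.contourArea(c)>100:
            (u,v),r,_=cv2.fitEllipse(c) if len(c)>4 else cv2.minAreaRect(c)
            print(n,(round(u,1),round(v,1)),np.round(r,1),cv2.contourArea(c),[onz(n,u,v,z)[:2].round(4).tolist() for z in zs])
E
python3 - <<'E'
from h import *
s=snap('scene','s11.png');t=snap('top','t11.png')
tops('scene',s,(165,225,220,280),(.039,));tops('top',t,(425,180,463,220),(.039,))
plan((.547,-.394,.15,176))
E
```

```text
scene (182.8, 256.1) [13.8 20.5] 215.5 [[0.549, -0.3954]]
scene (185.7, 195.3) [ 19.5 132. ] 299.0 [[0.3164, -0.4771]]
top (443.8, 199.2) [17.1 17.9] 236.0 [[0.5497, -0.3959]]
t 20.9 pos [0.579  0.0386 0.2022] yaw -3.9 open 0.998 grip 0.0 F [-0.1 -0.3  0.8]
(0.547, -0.394, 0.15, 176) xyz [-43.37  -0.25   5.24] dr [0.06 0.   0.01]
```

>>> send_rows(dr=[[0,0,0],[0,0,0],[0,0,0],[0,0,0],[0,0,0],[0,0,0],[0,0,0],[0,0,0]], xyz=[[-2,0,0],[-5,0,0],[-9,0,0],[-13,0,0],[-17.5,0,0],[-22,0,0],[-26,0,0],[-30,0,0]], jaw=[100,100,100,100,100,100,100,100])

```text
time_s: 21.9
eef_pos: [0.5547, -0.2626, 0.1968]
eef_rot: [-0.001, 0.731, 0.682, -0.0]
wrist_force: [0.9, -0.2, -0.2]
opening: 1.0
grasp_force: 0.0
```

>>> send_rows(dr=[[0,0,0],[0,0,0],[0,0,0],[0,0,0],[0,0,0],[0,0,0],[0,0,0],[0,0,0]], xyz=[[-4,0.2,0],[-8,0.2,0],[-11.5,0.2,1],[-13.5,0.2,3],[-13.5,0.2,6],[-13.5,0.2,9],[-13.5,0.2,10],[-13.5,0.2,10]], jaw=[100,100,100,100,100,100,100,100])

```text
time_s: 22.9
eef_pos: [0.548, -0.3953, 0.0971]
eef_rot: [-0.001, 0.731, 0.682, -0.0]
wrist_force: [-0.1, 0.4, 0.4]
opening: 1.002
grasp_force: 0.0
```

Run:
```python
from h import *
plan((.549,-.3955,.026,176))
```

```text
t 22.9 pos [ 0.548  -0.3953  0.0971] yaw -4.0 open 1.002 grip 0.0 F [-0.1  0.4  0.4]
(0.549, -0.3955, 0.026, 176) xyz [-0.02  0.11  7.11] dr [-0.02 -0.01  0.  ]
```

>>> send_rows(dr=[[0,0,0],[0,0,0],[0,0,0],[0,0,0],[0,0,0],[0,0,0],[0,0,0],[0,0,0]], xyz=[[0,0.1,2],[0,0.1,4],[0,0.1,6],[0,0.1,6.9],[0,0.1,7.1],[0,0.1,7.1],[0,0.1,7.1],[0,0.1,7.1]], jaw=[100,100,100,100,100,100,70,50])

```text
time_s: 23.9
eef_pos: [0.5506, -0.3961, 0.0287]
eef_rot: [0.001, 0.731, 0.682, 0.0]
wrist_force: [-0.5, -0.7, -0.8]
opening: 0.705
grasp_force: 65.0
```

>>> send_rows(dr=[[0,0,0],[0,0,0],[0,0,0],[0,0,0],[0,0,0],[0,0,0],[0,0,0],[0,0,0]], xyz=[[0,0,0],[0,0,0],[0,0,0],[0,0,0],[0,0,-2],[0,0,-6],[0,0,-11],[0,0,-15]], jaw=[30,30,30,30,30,30,30,30])

```text
time_s: 24.9
eef_pos: [0.5501, -0.3955, 0.1802]
eef_rot: [0.001, 0.731, 0.682, 0.0]
wrist_force: [0.1, -0.5, -2.3]
opening: 0.71
grasp_force: 65.4
```

Run:
```python
from h import *
plan((.5686,-.0706,.17,176))
```

```text
t 24.9 pos [ 0.5501 -0.3955  0.1802] yaw -3.9 open 0.71 grip 65.4 F [ 0.1 -0.5 -2.3]
(0.5686, -0.0706, 0.17, 176) xyz [32.54 -0.39  0.99] dr [0.01 0.01 0.01]
```

>>> send_rows(dr=[[0,0,0],[0,0,0],[0,0,0],[0,0,0],[0,0,0],[0,0,0],[0,0,0],[0,0,0]], xyz=[[3,0,0],[8,0,0],[13.5,-0.1,0],[19,-0.2,0],[25,-0.3,0],[30,-0.4,0],[32.5,-0.4,0],[32.5,-0.4,0]], jaw=[30,30,30,30,30,30,30,30])

```text
time_s: 25.9
eef_pos: [0.5682, -0.0688, 0.178]
eef_rot: [-0.0, 0.73, 0.684, 0.0]
wrist_force: [0.6, -0.7, -2.0]
opening: 0.707
grasp_force: 65.4
```

>>> send_rows(dr=[[0,0,0],[0,0,0],[0,0,0],[0,0,0],[0,0,0],[0,0,0],[0,0,0],[0,0,0]], xyz=[[0,0,2],[0,0,4],[0,0,6],[0,0,7],[0,0,7.6],[0,0,7.9],[0,0,8],[0,0,8]], jaw=[30,30,30,30,30,30,30,30])

```text
time_s: 26.9
eef_pos: [0.5688, -0.0713, 0.0983]
eef_rot: [0.001, 0.731, 0.682, 0.0]
wrist_force: [-2.6, -0.7, 3.6]
opening: 0.705
grasp_force: 66.0
```

Run:
```python
from h import *
plan((.5686,-.0706,.0985,176))
```

```text
t 26.9 pos [ 0.5688 -0.0713  0.0983] yaw -3.9 open 0.705 grip 66.0 F [-2.6 -0.7  3.6]
(0.5686, -0.0706, 0.0985, 176) xyz [ 0.07 -0.02 -0.02] dr [0.01 0.01 0.01]
```

>>> send_rows(dr=[[0,0,0],[0,0,0],[0,0,0],[0,0,0],[0,0,0],[0,0,0],[0,0,0],[0,0,0]], xyz=[[0,0,0],[0,0,0],[0,0,0],[0,0,-1.5],[0,0,-5],[0,0,-9],[0,0,-13],[0,0,-15]], jaw=[85,85,85,85,85,85,100,100])

```text
time_s: 27.9
eef_pos: [0.5695, -0.0712, 0.2515]
eef_rot: [0.002, 0.731, 0.682, 0.001]
wrist_force: [0.1, 0.2, -0.4]
opening: 1.0
grasp_force: 0.0
```

Run:
```python
from h import *
s=snap('scene','s12.png');t=snap('top','t12.png')
b=cv2.resize(s[190:330,155:405],None,fx=2.3,fy=2.3,interpolation=2)
cv2.imwrite('pics/g6.png',b[:,:,::-1]);plan()
```

```text
t 28.0 pos [ 0.5701 -0.0714  0.2515] yaw -3.9 open 1.002 grip 0.0 F [ 0.6 -0.4  0. ]
```

View pics/g6.png

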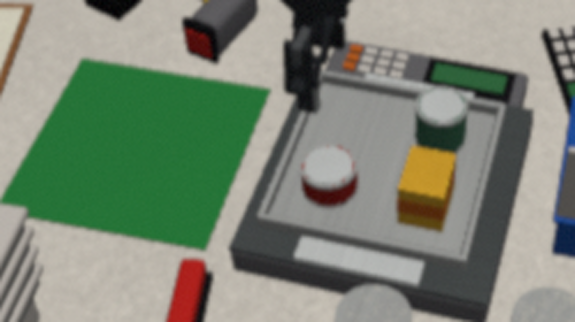

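All three stand on the platter: tuna at (328,172), carton at (427,185), beans at (440,115). The beans look a bit further left than where I set them, perhaps from the announced knock. Moving aside and waiting over three seconds.

>>> send_rows(dr=[[0,0,0],[0,0,0],[0,0,0],[0,0,0],[0,0,0],[0,0,0],[0,0,0],[0,0,0]], xyz=[[-2,0,0],[-5,0,0],[-9,0,0],[-13,0,0],[-17,0,0],[-20,0,0],[-21,0,0],[-21,0,0]], jaw=[100,100,100,100,100,100,100,100])

```text
time_s: 29.0
eef_pos: [0.5532, -0.2807, 0.2461]
eef_rot: [-0.001, 0.731, 0.682, -0.0]
wrist_force: [0.2, 0.7, -0.6]
opening: 0.994
grasp_force: 0.0
```

>>> send_rows(dr=[[0,0,0],[0,0,0],[0,0,0],[0,0,0],[0,0,0],[0,0,0],[0,0,0],[0,0,0]], xyz=[[0,0,0],[0,0,0],[0,0,0],[0,0,0],[0,0,0],[0,0,0],[0,0,0],[0,0,0]], jaw=[100,100,100,100,100,100,100,100])

```text
time_s: 30.0
eef_pos: [0.5539, -0.2804, 0.2473]
eef_rot: [-0.0, 0.731, 0.682, -0.0]
wrist_force: [-0.4, -0.4, -1.2]
opening: 0.997
grasp_force: 0.0
```

>>> send_rows(dr=[[0,0,0],[0,0,0],[0,0,0],[0,0,0],[0,0,0],[0,0,0],[0,0,0],[0,0,0]], xyz=[[0,0,0],[0,0,0],[0,0,0],[0,0,0],[0,0,0],[0,0,0],[0,0,0],[0,0,0]], jaw=[100,100,100,100,100,100,100,100])

```text
time_s: 31.0
eef_pos: [0.5539, -0.2804, 0.2473]
eef_rot: [0.0, 0.731, 0.682, 0.0]
wrist_force: [0.4, -0.5, 0.7]
opening: 1.001
grasp_force: 0.0
```

>>> send_rows(dr=[[0,0,0],[0,0,0],[0,0,0],[0,0,0],[0,0,0],[0,0,0],[0,0,0],[0,0,0]], xyz=[[0,0,0],[0,0,0],[0,0,0],[0,0,0],[0,0,0],[0,0,0],[0,0,0],[0,0,0]], jaw=[100,100,100,100,100,100,100,100])

```text
time_s: 32.0
eef_pos: [0.5539, -0.2804, 0.2473]
eef_rot: [-0.0, 0.731, 0.682, 0.0]
wrist_force: [0.7, 0.3, -0.5]
opening: 1.0
grasp_force: 0.0
```

Run:
```python
from h import *
s=snap('scene','s13.png');t=snap('top','t13.png')
S=lambda x,y:(155+x/2.3,190+y/2.3)
for n,p,z in(('tuna',(328,163),.109),('beans',(441,107),.128),('tea',(427,172),.133)):print(n,onz('scene',*S(*p),z).round(4))
def tea(im,n,z,roi):
    h=cv2.cvtColor(im,cv2.COLOR_RGB2HSV);m=cv2.inRange(h,(18,120,150),(30,255,255));k=np.zeros_like(m);k[roi[1]:roi[3],roi[0]:roi[2]]=255;m&=k
    c=max(cv2.findContours(m,0,2)[0],key=cv2.contourArea);r=cv2.minAreaRect(c);P=np.array([onz(n,*p,z)[:2] for p in cv2.boxPoints(r)])
    print(n,P.mean(0).round(4),P.round(3).tolist())
tea(s,'scene',.133,(260,210,405,320));tea(t,'top',.133,(250,150,370,270))
plan((.478,-.01,.2,176))
a=cv2.resize(t[140:280,120:440],None,fx=2.4,fy=2.4,interpolation=2);cv2.imwrite('pics/g7.png',a[:,:,::-1])
```

```text
tuna [ 0.5669 -0.07    0.109 ]
beans [0.4802 0.0408 0.128 ]
tea [0.5798 0.0406 0.133 ]
scene [0.5776 0.0394] [[0.606, 0.014], [0.543, 0.015], [0.55, 0.066], [0.612, 0.063]]
top [0.5754 0.0374] [[0.605, 0.062], [0.603, 0.012], [0.546, 0.013], [0.547, 0.062]]
t 32.1 pos [ 0.5539 -0.2804  0.2473] yaw -3.9 open 1.005 grip 0.0 F [ 0.8  0.2 -0.5]
(0.478, -0.01, 0.2, 176) xyz [26.45 -9.44  4.73] dr [0.   0.   0.01]
```

View pics/g7.png

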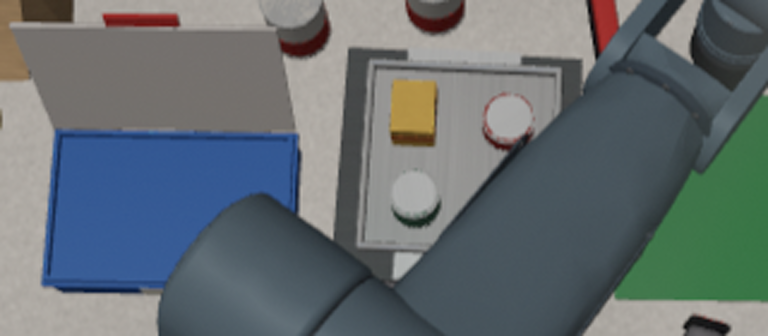

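The beans were knocked to about (.480,.041) but are still on the platter. All three stood together undisturbed for over 4 s. Now packing, beans first.

>>> send_rows(dr=[[0,0,0],[0,0,0],[0,0,0],[0,0,0],[0,0,0],[0,0,0],[0,0,0],[0,0,0]], xyz=[[2.5,-0.8,0],[7,-2.2,0],[12.5,-4,0],[18,-5.8,1],[23.5,-7.5,2],[28,-8.8,3.5],[31,-9.6,4.7],[31.5,-9.6,4.7]], jaw=[85,85,85,85,85,85,85,85])

```text
time_s: 33.1
eef_pos: [0.4787, 0.0422, 0.1995]
eef_rot: [-0.001, 0.73, 0.683, -0.001]
wrist_force: [0.4, -0.9, -0.3]
opening: 0.856
grasp_force: 0.0
```

Run:
```python
from h import *
t=cv2.imread('pics/t13.png')[:,:,::-1];s=cv2.imread('pics/s13.png')[:,:,::-1]
tops('top',np.ascontiguousarray(t),(280,200,308,235),(.128,),170);tops('top',np.ascontiguousarray(t),(318,175,345,205),(.109,),170)
s2=snap('scene');tops('scene',s2,(330,220,362,255),(.128,),170)
plan((.480,.041,.107,176))
```

```text
top (292.0, 219.8) [15.4 16.6] 194.5 [[0.4754, 0.0389]]
t 33.15 pos [0.4797 0.0415 0.2003] yaw -3.8 open 0.849 grip 0.0 F [-0.2  0.   0.8]
(0.48, 0.041, 0.107, 176) xyz [-0.05  0.04  9.33] dr [-0.   -0.    0.03]
```

>>> send_rows(dr=[[0,0,0],[0,0,0],[0,0,0],[0,0,0],[0,0,0],[0,0,0],[0,0,0],[0,0,0]], xyz=[[-0.1,-0.2,2],[-0.1,-0.2,4.5],[-0.1,-0.2,7],[-0.1,-0.2,8.5],[-0.1,-0.2,9.1],[-0.1,-0.2,9.2],[-0.1,-0.2,9.2],[-0.1,-0.2,9.2]], jaw=[85,85,85,85,85,85,85,60])

```text
time_s: 34.15
eef_pos: [0.4783, 0.0396, 0.1092]
eef_rot: [0.0, 0.731, 0.682, 0.0]
wrist_force: [-7.0, 1.4, 11.9]
opening: 0.669
grasp_force: 62.0
```

>>> send_rows(dr=[[0,0,0],[0,0,0],[0,0,0],[0,0,0],[0,0,0],[0,0,0],[0,0,0],[0,0,0]], xyz=[[0,0,0],[0,0,0],[0,0,0],[0,0,0],[0,0,-1],[0,0,-4],[0,0,-8],[0,0,-10]], jaw=[30,30,30,30,30,30,30,30])

```text
time_s: 35.15
eef_pos: [0.4786, 0.0395, 0.211]
eef_rot: [0.001, 0.731, 0.682, 0.001]
wrist_force: [0.2, -0.5, -2.5]
opening: 0.665
grasp_force: 64.4
```

Run:
```python
from h import *
plan((.474,.400,.21,176))
```

```text
t 35.15 pos [0.4786 0.0395 0.211 ] yaw -3.9 open 0.665 grip 64.4 F [ 0.2 -0.5 -2.5]
(0.474, 0.4, 0.21, 176) xyz [35.93 -2.94  0.08] dr [0.03 0.   0.01]
```

>>> send_rows(dr=[[0,0,0],[0,0,0],[0,0,0],[0,0,0],[0,0,0],[0,0,0],[0,0,0],[0,0,0]], xyz=[[3,-0.2,0],[8,-0.6,0],[14,-1.1,0],[20,-1.6,0],[26,-2.1,0],[31.5,-2.6,0],[35,-2.9,0],[35.9,-2.9,0]], jaw=[30,30,30,30,30,30,30,30])

```text
time_s: 36.15
eef_pos: [0.4727, 0.4018, 0.2082]
eef_rot: [-0.0, 0.73, 0.683, -0.0]
wrist_force: [0.0, 0.1, -2.2]
opening: 0.668
grasp_force: 64.4
```

>>> send_rows(dr=[[0,0,0],[0,0,0],[0,0,0],[0,0,0],[0,0,0],[0,0,0],[0,0,0],[0,0,0]], xyz=[[0,0,2],[0,0,5],[0,0,8.5],[0,0,12],[0,0,14.5],[0,0,16],[0,0,16.6],[0,0,16.6]], jaw=[30,30,30,30,30,30,30,30])

```text
time_s: 37.15
eef_pos: [0.4741, 0.3994, 0.0429]
eef_rot: [0.0, 0.731, 0.682, 0.0]
wrist_force: [-0.5, -0.3, -1.7]
opening: 0.668
grasp_force: 64.4
```

Run:
```python
from h import *
plan((.474,.400,.042,176))
```

```text
t 37.15 pos [0.4741 0.3994 0.0429] yaw -4.0 open 0.668 grip 64.4 F [-0.5 -0.3 -1.7]
(0.474, 0.4, 0.042, 176) xyz [ 0.06 -0.02  0.09] dr [ 0.01 -0.    0.  ]
```

>>> send_rows(dr=[[0,0,0],[0,0,0],[0,0,0],[0,0,0],[0,0,0],[0,0,0],[0,0,0],[0,0,0]], xyz=[[0,0,0.3],[0,0,0.3],[0,0,0.3],[0,0,0.3],[0,0,-2],[0,0,-6],[0,0,-11],[0,0,-16]], jaw=[30,85,85,85,85,85,90,90])

```text
time_s: 38.15
eef_pos: [0.4733, 0.3996, 0.2036]
eef_rot: [-0.0, 0.731, 0.682, -0.0]
wrist_force: [0.4, 0.5, 0.1]
opening: 0.896
grasp_force: 0.0
```

Run:
```python
from h import *
s=snap('scene','s14.png');t=snap('top','t14.png')
def tea(im,n,z,roi):
    h=cv2.cvtColor(im,cv2.COLOR_RGB2HSV);m=cv2.inRange(h,(18,120,150),(30,255,255));k=np.zeros_like(m);k[roi[1]:roi[3],roi[0]:roi[2]]=255;m&=k
    c=max(cv2.findContours(m,0,2)[0],key=cv2.contourArea);r=cv2.minAreaRect(c);P=np.array([onz(n,*p,z)[:2] for p in cv2.boxPoints(r)])
    print(n,P.mean(0).round(4),P.round(3).tolist())
tea(s,'scene',.133,(260,210,405,320));tea(t,'top',.133,(250,150,370,270))
plan((.5765,.0385,.2,176))
```

```text
scene [0.5772 0.0394] [[0.605, 0.014], [0.543, 0.015], [0.55, 0.066], [0.611, 0.063]]
top [0.5754 0.0387] [[0.605, 0.062], [0.604, 0.015], [0.546, 0.016], [0.547, 0.062]]
t 38.25 pos [0.4768 0.4018 0.2097] yaw -3.9 open 0.9 grip 0.0 F [1.  0.2 0.8]
(0.5765, 0.0385, 0.2, 176) xyz [-35.56  12.43   0.85] dr [ 0.1  -0.06  0.01]
```

>>> send_rows(dr=[[0,0,0],[0,0,0],[0,0,0],[0,0,0],[0,0,0],[0,0,0],[0,0,0],[0,0,0]], xyz=[[-2.5,0,0],[-7,0,0],[-12,0,0],[-17,0,0],[-22,0,0],[-27,0.5,0],[-30,2,0],[-33,4.5,0]], jaw=[100,100,100,100,100,100,100,100])

```text
time_s: 39.25
eef_pos: [0.4955, 0.0663, 0.2019]
eef_rot: [-0.0, 0.731, 0.682, -0.0]
wrist_force: [0.4, 1.5, 0.1]
opening: 1.001
grasp_force: 0.0
```

>>> send_rows(dr=[[0,0,0],[0,0,0],[0,0,0],[0,0,0],[0,0,0],[0,0,0],[0,0,0],[0,0,0]], xyz=[[-1,2.5,0],[-2,5,0],[-2.3,7.5,0],[-2.3,8.3,2],[-2.3,8.3,4],[-2.3,8.3,5],[-2.3,8.3,5],[-2.3,8.3,5]], jaw=[90,90,90,90,90,90,90,90])

```text
time_s: 40.25
eef_pos: [0.5774, 0.0388, 0.1531]
eef_rot: [0.0, 0.731, 0.682, 0.0]
wrist_force: [0.1, 0.6, 0.1]
opening: 0.897
grasp_force: 0.0
```

Run:
```python
from h import *
plan((.5765,.0385,.110,176))
```

```text
t 40.25 pos [0.5774 0.0388 0.1531] yaw -3.9 open 0.897 grip 0.0 F [0.1 0.6 0.1]
(0.5765, 0.0385, 0.11, 176) xyz [-0.03 -0.09  4.31] dr [0.01 0.   0.01]
```

>>> send_rows(dr=[[0,0,0],[0,0,0],[0,0,0],[0,0,0],[0,0,0],[0,0,0],[0,0,0],[0,0,0]], xyz=[[0,0,1.5],[0,0,3],[0,0,4],[0,0,4.3],[0,0,4.3],[0,0,4.3],[0,0,4.3],[0,0,4.3]], jaw=[90,90,90,90,90,60,40,30])

```text
time_s: 41.25
eef_pos: [0.5775, 0.0387, 0.11]
eef_rot: [0.001, 0.731, 0.682, 0.001]
wrist_force: [1.1, 0.7, 2.5]
opening: 0.716
grasp_force: 65.1
```

>>> send_rows(dr=[[0,0,0],[0,0,0],[0,0,0],[0,0,0],[0,0,0],[0,0,0],[0,0,0],[0,0,0]], xyz=[[0,0,0],[0,0,0],[0,0,-1.5],[0,0,-4],[0,0,-7],[0,0,-9],[0,0,-10],[0,0,-10]], jaw=[30,30,30,30,30,30,30,30])

```text
time_s: 42.25
eef_pos: [0.577, 0.0388, 0.2098]
eef_rot: [0.0, 0.731, 0.682, 0.0]
wrist_force: [0.1, 0.4, -1.6]
opening: 0.72
grasp_force: 65.3
```

Run:
```python
from h import *
plan((.474,.316,.21,177),(.474,.05,.21,177))
```

```text
t 42.25 pos [0.577  0.0388 0.2098] yaw -3.9 open 0.72 grip 65.3 F [ 0.1  0.4 -1.6]
(0.474, 0.316, 0.21, 177) xyz [ 26.95 -12.18  -0.03] dr [ 0.01  0.   -0.16]
(0.474, 0.05, 0.21, 177) xyz [  0.41 -10.35  -0.03] dr [ 0.01  0.   -0.16]
```

>>> send_rows(dr=[[0,0,0],[0,0,0],[0,0,0],[0,0,0],[0,0,0],[0,0,0],[0,0,0],[0,0,0]], xyz=[[0,-2.5,0],[0,-6,0],[1,-9.5,0],[4,-11,0],[9,-11.3,0],[14,-11.5,0],[19,-11.8,0],[23.5,-12,0]], jaw=[30,30,30,30,30,30,30,30])

```text
time_s: 43.25
eef_pos: [0.4724, 0.283, 0.2079]
eef_rot: [-0.0, 0.731, 0.682, -0.001]
wrist_force: [0.7, -1.2, -0.7]
opening: 0.719
grasp_force: 65.6
```

>>> send_rows(dr=[[0,0,0],[0,0,0],[0,0,0],[0,0,0],[0,0,0],[0,0,0],[0,0,0],[0,0,0]], xyz=[[2.5,-0.2,0],[3.4,-0.2,3],[3.4,-0.2,7],[3.4,-0.2,11],[3.4,-0.2,14],[3.4,-0.2,16],[3.4,-0.2,16.6],[3.4,-0.2,16.6]], jaw=[30,30,30,30,30,30,30,30])

```text
time_s: 44.25
eef_pos: [0.4739, 0.3156, 0.0436]
eef_rot: [0.0, 0.731, 0.682, 0.0]
wrist_force: [1.4, 0.2, -0.9]
opening: 0.716
grasp_force: 65.4
```

Run:
```python
from h import *
plan((.474,.316,.0415,176))
```

```text
t 44.25 pos [0.4739 0.3156 0.0436] yaw -3.9 open 0.716 grip 65.4 F [ 1.4  0.2 -0.9]
(0.474, 0.316, 0.0415, 176) xyz [0.04 0.01 0.21] dr [ 0.   -0.    0.01]
```

>>> send_rows(dr=[[0,0,0],[0,0,0],[0,0,0],[0,0,0],[0,0,0],[0,0,0],[0,0,0],[0,0,0]], xyz=[[0,0,0.2],[0,0,0.2],[0,0,0.2],[0,0,0.2],[0,0,-2],[0,0,-6],[0,0,-11],[0,0,-16]], jaw=[30,85,85,85,85,85,90,90])

```text
time_s: 45.25
eef_pos: [0.4735, 0.3154, 0.2047]
eef_rot: [-0.0, 0.731, 0.682, -0.0]
wrist_force: [-0.2, 1.1, 0.7]
opening: 0.897
grasp_force: 0.0
```

>>> send_rows(dr=[[0,0,0],[0,0,0],[0,0,0],[0,0,0],[0,0,0],[0,0,0],[0,0,0],[0,0,0]], xyz=[[-3,0,0],[-8,0,0],[-13,0,0],[-18,0,0],[-23,0,0],[-28,1,0],[-32,3,0],[-34,5,0]], jaw=[100,100,100,100,100,100,100,100])

```text
time_s: 46.25
eef_pos: [0.5006, -0.0293, 0.2036]
eef_rot: [0.0, 0.732, 0.681, 0.0]
wrist_force: [1.1, 0.0, -0.2]
opening: 0.999
grasp_force: 0.0
```

Run:
```python
from h import *
s=snap('scene','s15.png');t=snap('top','t15.png')
tops('scene',s,(280,240,320,285),(.109,),170);tops('top',t,(318,175,350,215),(.109,),170)
plan((.568,-.0705,.14,176))
```

```text
scene (297.4, 261.3) [14.  18.6] 201.0 [[0.5682, -0.0703]]
t 46.35 pos [ 0.5016 -0.0295  0.2036] yaw -4.1 open 0.997 grip 0.0 F [ 0.   0.7 -0. ]
(0.568, -0.0705, 0.14, 176) xyz [-3.6   6.91  6.38] dr [ 0.01  0.01 -0.02]
```

>>> send_rows(dr=[[0,0,0],[0,0,0],[0,0,0],[0,0,0],[0,0,0],[0,0,0],[0,0,0],[0,0,0]], xyz=[[-1.5,3,0],[-3,6,0],[-3.6,6.9,2],[-3.6,6.9,5],[-3.6,6.9,8],[-3.6,6.9,10],[-3.6,6.9,10.4],[-3.6,6.9,10.4]], jaw=[90,90,90,90,90,90,90,90])

```text
time_s: 47.35
eef_pos: [0.5666, -0.0674, 0.0997]
eef_rot: [0.0, 0.731, 0.683, 0.0]
wrist_force: [0.5, -0.4, 1.6]
opening: 0.896
grasp_force: 0.0
```

>>> send_rows(dr=[[0,0,0],[0,0,0],[0,0,0],[0,0,0],[0,0,0],[0,0,0],[0,0,0],[0,0,0]], xyz=[[0,0,0],[0,0,0],[0,0,0],[0,0,0],[0,0,-1.5],[0,0,-5],[0,0,-9],[0,0,-11]], jaw=[50,30,30,30,30,30,30,30])

```text
time_s: 48.35
eef_pos: [0.5675, -0.0681, 0.2128]
eef_rot: [0.002, 0.731, 0.682, 0.001]
wrist_force: [-0.4, -0.1, -1.6]
opening: 0.706
grasp_force: 65.3
```

Run:
```python
from h import *
plan((.471,.237,.21,176),(.471,-.05,.21,176))
```

```text
t 48.35 pos [ 0.5675 -0.0681  0.2128] yaw -3.9 open 0.706 grip 65.3 F [-0.4 -0.1 -1.6]
(0.471, 0.237, 0.21, 176) xyz [ 29.78 -11.73   0.2 ] dr [0.04 0.01 0.01]
(0.471, -0.05, 0.21, 176) xyz [ 1.14 -9.76  0.24] dr [0.04 0.01 0.01]
```

>>> send_rows(dr=[[0,0,0],[0,0,0],[0,0,0],[0,0,0],[0,0,0],[0,0,0],[0,0,0],[0,0,0]], xyz=[[0,-2.5,0],[0.5,-6,0],[2,-9,0],[6,-10.4,0],[11,-10.7,0],[16,-11,0],[21,-11.3,0],[26,-11.5,0]], jaw=[30,30,30,30,30,30,30,30])

```text
time_s: 49.35
eef_pos: [0.4696, 0.2011, 0.2103]
eef_rot: [0.0, 0.731, 0.682, 0.0]
wrist_force: [0.2, -0.4, -1.7]
opening: 0.707
grasp_force: 65.5
```

>>> send_rows(dr=[[0,0,0],[0,0,0],[0,0,0],[0,0,0],[0,0,0],[0,0,0],[0,0,0],[0,0,0]], xyz=[[3,-0.2,0],[3.8,-0.2,3],[3.8,-0.2,7],[3.8,-0.2,11],[3.8,-0.2,14.5],[3.8,-0.2,16.8],[3.8,-0.2,17.5],[3.8,-0.2,17.5]], jaw=[30,30,30,30,30,30,30,30])

```text
time_s: 50.35
eef_pos: [0.4708, 0.2377, 0.035]
eef_rot: [0.0, 0.731, 0.682, 0.0]
wrist_force: [-0.4, 0.4, -2.5]
opening: 0.704
grasp_force: 65.5
```

Run:
```python
from h import *
plan((.471,.237,.031,176))
```

```text
t 50.35 pos [0.4708 0.2377 0.035 ] yaw -3.9 open 0.704 grip 65.5 F [-0.4  0.4 -2.5]
(0.471, 0.237, 0.031, 176) xyz [-0.07  0.02  0.4 ] dr [ 0.01 -0.    0.01]
```

>>> send_rows(dr=[[0,0,0],[0,0,0],[0,0,0],[0,0,0],[0,0,0],[0,0,0],[0,0,0],[0,0,0]], xyz=[[0,0,0.3],[0,0,0.4],[0,0,0.4],[0,0,0.4],[0,0,0.4],[0,0,-3],[0,0,-8],[0,0,-12]], jaw=[30,30,85,85,85,85,90,90])

```text
time_s: 51.35
eef_pos: [0.4706, 0.2376, 0.156]
eef_rot: [0.0, 0.731, 0.682, 0.0]
wrist_force: [0.1, -0.2, -0.1]
opening: 0.901
grasp_force: 0.0
```

Run:
```python
from h import *
s=snap('scene','s16.png');t=snap('top','t16.png')
a=cv2.resize(t[125:280,120:380],None,fx=2.2,fy=2.2,interpolation=2)
b=cv2.resize(s[210:320,370:550],None,fx=2.2,fy=2.2,interpolation=2)
cv=np.zeros((a.shape[0]+b.shape[0],a.shape[1],3),np.uint8);cv[:a.shape[0]]=a;cv[a.shape[0]:,:b.shape[1]]=b;print(a.shape);cv2.imwrite('pics/g8.png',cv[:,:,::-1])
plan()
```

```text
(341, 572, 3)
t 51.45 pos [0.4736 0.2385 0.1593] yaw -3.9 open 0.904 grip 0.0 F [0.  0.7 0.7]
```

View pics/g8.png

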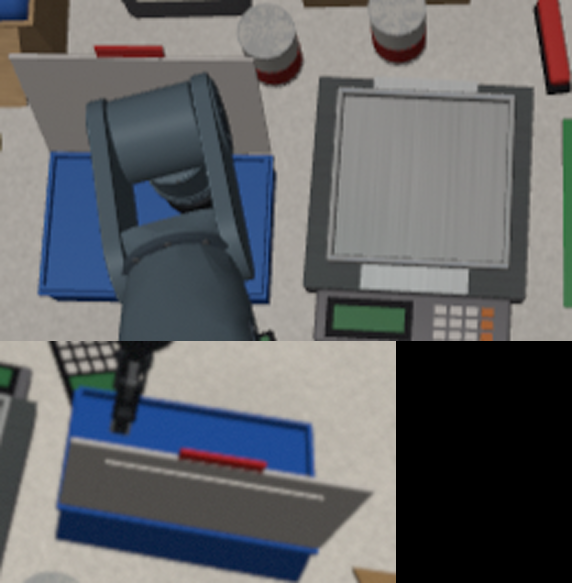

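The platter is still square and centred, and the box is packed with the lid open, its tab at (222,460). Going over the lid with shut fingers, then behind it.

>>> send_rows(dr=[[0,0,0],[0,0,0],[0,0,0],[0,0,0],[0,0,0],[0,0,0],[0,0,0],[0,0,0]], xyz=[[0,0,-3],[0,0,-7],[1,0,-12],[3,0,-16],[5,0,-19],[7,0,-20.5],[7.7,0,-20.5],[7.7,0,-20.5]], jaw=[90,80,60,40,20,0,0,0])

```text
time_s: 52.45
eef_pos: [0.4752, 0.3142, 0.3574]
eef_rot: [-0.0, 0.731, 0.683, -0.001]
wrist_force: [-0.9, -0.4, 0.3]
opening: 0.001
grasp_force: 0.0
```

Run:
```python
from h import *
s=snap('scene','s17.png');t=snap('top')
tops('top',t,(120,180,260,275),(.06,.041),150,60)
plan((.685,.318,.36,176))
h=cv2.cvtColor(s,cv2.COLOR_RGB2HSV);m=cv2.inRange(h,(0,150,60),(8,255,255))|cv2.inRange(h,(172,150,60),(179,255,255));k=np.zeros_like(m);k[240:300,420:520]=255
ys,xs=np.nonzero(m&k);print('tab',xs.min(),xs.max(),ys.mean(),xs.mean(),onz('scene',xs.mean(),ys.min(),.273),pix('scene',(.628,.32,.273)))
h=cv2.cvtColor(t,cv2.COLOR_RGB2HSV);m=cv2.inRange(h,(0,150,60),(8,255,255))|cv2.inRange(h,(172,150,60),(179,255,255));k=np.zeros_like(m);k[135:160,150:205]=255
ys,xs=np.nonzero(m&k);print('tab top',onz('top',xs.mean(),ys.min(),.273))
```

```text
top (118.1, 259.0) [22.7 44. ] 300.5 [[0.392, 0.5279], [0.3958, 0.5344]]
top (230.2, 233.1) [59.5 99.3] 1679.5 [[0.4589, 0.2161], [0.4635, 0.219]]
top (132.5, 197.7) [14. 43.] 403.0 [[0.5693, 0.496], [0.5752, 0.5022]]
t 52.55 pos [0.4753 0.3137 0.3576] yaw -4.0 open -0.001 grip 0.0 F [ 0.1 -1.4 -0.7]
(0.685, 0.318, 0.36, 176) xyz [ 1.88 20.89 -0.3 ] dr [-0.02  0.01  0.01]
tab 452 490 263.7307692307692 470.89230769230767 [0.63354558 0.31912713 0.273     ] [471.26056089 258.04879267]
tab top [0.63646256 0.3123269  0.273     ]
```

>>> send_rows(dr=[[0,0,0],[0,0,0],[0,0,0],[0,0,0],[0,0,0],[0,0,0],[0,0,0],[0,0,0]], xyz=[[0.2,2,0],[0.5,5,0],[1,9,0],[1.3,13,0],[1.6,17,0],[1.8,20,0],[2,22.4,0],[2,22.4,0]], jaw=[0,0,0,0,0,0,0,0])

```text
time_s: 53.55
eef_pos: [0.7015, 0.3173, 0.3567]
eef_rot: [-0.001, 0.732, 0.682, -0.001]
wrist_force: [-0.5, -0.3, -0.1]
opening: -0.0
grasp_force: 0.0
```

>>> send_rows(dr=[[0,0,0],[0,0,0],[0,0,0],[0,0,0],[0,0,0],[0,0,0],[0,0,0],[0,0,0]], xyz=[[0,0,2],[0,0,4],[0,0,6],[0,0,8],[0,0,9.5],[0,0,10.5],[0,0,10.8],[0,0,10.8]], jaw=[0,0,0,0,0,0,0,0])

```text
time_s: 54.55
eef_pos: [0.7008, 0.319, 0.2517]
eef_rot: [0.0, 0.731, 0.682, 0.0]
wrist_force: [-0.6, -0.7, -0.1]
opening: -0.0
grasp_force: 0.0
```

Run:
```python
from h import *
s=snap('scene','s18.png')
cv2.imwrite('pics/g9.png',cv2.resize(s[140:320,380:580],None,fx=3,fy=3,interpolation=2)[:,:,::-1])
plan((.555,.318,.25,176))
```

```text
t 54.6 pos [0.7009 0.319  0.2521] yaw -4.0 open 0.002 grip 0.0 F [-1.5  0.2 -0.4]
(0.555, 0.318, 0.25, 176) xyz [ -1.11 -14.55   0.2 ] dr [ 0.01 -0.    0.01]
```

View pics/g9.png

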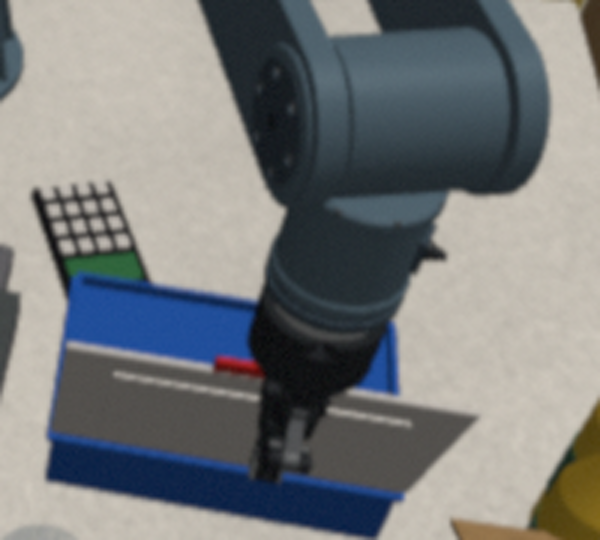

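The fingers are behind the lid near the tab (240,365), as planned. Pulling toward the robot gently.

>>> send_rows(dr=[[0,0,0],[0,0,0],[0,0,0],[0,0,0],[0,0,0],[0,0,0],[0,0,0],[0,0,0]], xyz=[[0,-1,0],[0,-2,0],[0,-3,0],[0,-4,0],[0,-5,0],[-0.3,-6,0],[-0.5,-7,0],[-0.5,-8,0]], jaw=[0,0,0,0,0,0,0,0])

```text
time_s: 55.6
eef_pos: [0.6242, 0.3233, 0.2604]
eef_rot: [0.002, 0.731, 0.683, 0.009]
wrist_force: [6.7, 9.3, 27.1]
opening: -0.002
grasp_force: 12.9
```

>>> send_rows(dr=[[0,0,0],[0,0,0],[0,0,0],[0,0,0],[0,0,0],[0,0,0],[0,0,0],[0,0,0]], xyz=[[0,-0.7,0],[0,-1.4,0],[0,-2.1,0],[0,-2.8,0],[0,-3.5,0],[0,-4,0],[0,-4.3,0],[0,-4.3,0]], jaw=[0,0,0,0,0,0,0,0])

```text
time_s: 56.6
eef_pos: [0.5821, 0.3252, 0.2637]
eef_rot: [0.004, 0.731, 0.683, 0.01]
wrist_force: [-0.3, 2.6, 37.4]
opening: -0.001
grasp_force: 16.3
```

Run:
```python
from h import *
s=snap('scene','s19.png')
cv2.imwrite('pics/g10.png',cv2.resize(s[140:320,380:580],None,fx=2,fy=2,interpolation=2)[:,:,::-1])
plan()
```

```text
t 56.65 pos [0.5822 0.3252 0.2638] yaw -3.9 open -0.001 grip 16.3 F [-0.6  2.  37. ]
```

View pics/g10.png

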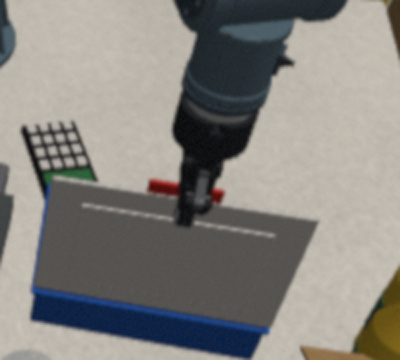

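The lid is near upright, but the tab is pressing up under the finger knuckles (37 N). I'm raising to relieve it, then continuing.

>>> send_rows(dr=[[0,0,0],[0,0,0],[0,0,0],[0,0,0],[0,0,0],[0,0,0],[0,0,0],[0,0,0]], xyz=[[0,0,-0.7],[0,0,-1.4],[0,0,-2],[0,0,-2.3],[0,0,-2.3],[0,0,-2.3],[0,0,-2.3],[0,0,-2.3]], jaw=[0,0,0,0,0,0,0,0])

```text
time_s: 57.65
eef_pos: [0.5774, 0.3224, 0.2741]
eef_rot: [-0.0, 0.731, 0.682, -0.0]
wrist_force: [0.4, 0.2, 0.6]
opening: -0.001
grasp_force: 0.0
```

Run:
```python
from h import *
plan()
s=snap('scene','s20.png');h=cv2.cvtColor(s,cv2.COLOR_RGB2HSV);m=cv2.inRange(h,(0,150,60),(8,255,255))|cv2.inRange(h,(172,150,60),(179,255,255));k=np.zeros_like(m);k[200:300,420:520]=255
ys,xs=np.nonzero(m&k);print('tab',xs.min(),xs.max(),ys.min(),ys.max());print([pix('scene',(.562+.204*np.sin(a),.315,.08+.204*np.cos(a))).round(1) for a in(-.2,-.1,0,.1,.33)])
```

```text
t 57.65 pos [0.5774 0.3224 0.2741] yaw -4.0 open -0.001 grip 0.0 F [0.4 0.2 0.6]
tab 444 468 230 235
[array([468.6, 219.6]), array([469. , 225.1]), array([469.3, 231.4]), array([469.4, 238.6]), array([468.8, 257.8])]
```

>>> send_rows(dr=[[0,0,0],[0,0,0],[0,0,0],[0,0,0],[0,0,0],[0,0,0],[0,0,0],[0,0,0]], xyz=[[0,-0.5,0],[0,-1,0],[0,-1.5,0],[0,-2,0],[0,-2.5,0],[0,-3,0],[0,-3.5,0],[0,-3.5,0]], jaw=[0,0,0,0,0,0,0,0])

```text
time_s: 58.7
eef_pos: [0.5422, 0.3249, 0.2744]
eef_rot: [-0.0, 0.731, 0.682, -0.0]
wrist_force: [0.0, -0.2, 0.4]
opening: -0.001
grasp_force: 0.0
```

Run:
```python
from h import *
plan()
s=snap('scene','s21.png');h=cv2.cvtColor(s,cv2.COLOR_RGB2HSV);m=cv2.inRange(h,(0,150,60),(8,255,255))|cv2.inRange(h,(172,150,60),(179,255,255));k=np.zeros_like(m);k[170:300,420:520]=255
ys,xs=np.nonzero(m&k);print('tab',(xs.min(),xs.max(),ys.min(),ys.max()) if len(xs) else None, pix('scene',(.368,.315,.08)))
```

```text
t 58.7 pos [0.5422 0.3249 0.2744] yaw -3.9 open -0.001 grip 0.0 F [ 0.  -0.2  0.4]
tab (np.int64(444), np.int64(466), np.int64(230), np.int64(235)) [451.75236842 231.9755895 ]
```

I have used all 14 views, so I'll check numerically. Clearing the arm from the box first.

>>> send_rows(dr=[[0,0,0],[0,0,0],[0,0,0],[0,0,0],[0,0,0],[0,0,0],[0,0,0],[0,0,0]], xyz=[[0,0,-2],[0,0,-4],[-3,0,-6],[-7,0,-6],[-12,0,-6],[-17,0,-6],[-22,0,-6],[-27,0,-6]], jaw=[0,0,0,0,0,0,0,0])

```text
time_s: 59.75
eef_pos: [0.5243, 0.0538, 0.3366]
eef_rot: [0.001, 0.731, 0.682, 0.001]
wrist_force: [-0.2, 0.3, 0.6]
opening: -0.004
grasp_force: 0.0
```

>>> send_rows(dr=[[0,0,0],[0,0,0],[0,0,0],[0,0,0],[0,0,0],[0,0,0],[0,0,0],[0,0,0]], xyz=[[-4,0,0],[-9,0,0],[-14,0,0],[-19,0,0],[-24,0,0],[-28,0,0],[-30,0,0],[-30,0,0]], jaw=[0,0,0,0,0,0,0,0])

```text
time_s: 60.75
eef_pos: [0.5034, -0.2446, 0.3351]
eef_rot: [0.0, 0.732, 0.682, 0.0]
wrist_force: [0.0, 0.3, 0.5]
opening: -0.001
grasp_force: 0.0
```

Run:
```python
from h import *
plan()
t=snap('top','t22.png');s=snap('scene','s22.png')
h=cv2.cvtColor(t,cv2.COLOR_RGB2HSV);b=cv2.inRange(h,(105,120,60),(125,255,255))[120:275,125:260]
h0=cv2.cvtColor(cv2.imread('pics/t0.png'),cv2.COLOR_BGR2HSV);b0=cv2.inRange(h0,(105,120,60),(125,255,255))[120:275,125:260]
print('blue top now/before',(b>0).sum(),(b0>0).sum())
# where the lid's corners and tab must be when shut, hsv samples
for p in((.40,.2,.086),(.40,.44,.086),(.54,.2,.086),(.54,.44,.086),(.47,.32,.086),(.362,.317,.083),(.62,.32,.2)):
    u,v=pix('top',p).round().astype(int);u2,v2=pix('scene',p).round().astype(int);print(p,(u,v),t[v,u],(u2,v2),s[v2,u2])
h=cv2.cvtColor(t,cv2.COLOR_RGB2HSV);r=cv2.inRange(h,(0,150,60),(8,255,255))|cv2.inRange(h,(172,150,60),(179,255,255))
ys,xs=np.nonzero(r[240:285,140:260]);print('tab top',len(xs),onz('top',140+xs.mean(),240+ys.mean(),.083) if len(xs) else '', 140+xs.min(),140+xs.max(),240+ys.min(),240+ys.max())
# lid light region
h2=cv2.cvtColor(s,cv2.COLOR_RGB2HSV);r=cv2.inRange(h2,(0,150,60),(8,255,255))|cv2.inRange(h2,(172,150,60),(179,255,255))
k=np.zeros_like(r);k[200:300,400:530]=255;ys,xs=np.nonzero(r&k);print('tab scene',onz('scene',xs.mean(),ys.mean(),.083))
# platter now vs. t16 before lid, and after packing
d=cv2.absdiff(s[225:320,268:385],cv2.imread('pics/s16.png')[:,:,::-1][225:320,268:385]).max(2);print('platter diff >40 px',(d>40).sum())
```

```text
t 60.75 pos [ 0.5034 -0.2446  0.3351] yaw -4.0 open -0.001 grip 0.0 F [0.  0.3 0.5]
blue top now/before 296 6918
(0.4, 0.2, 0.086) (np.int64(234), np.int64(252)) [171 166 162] (np.int64(409), np.int64(233)) [175 170 163]
(0.4, 0.44, 0.086) (np.int64(147), np.int64(254)) [171 165 161] (np.int64(500), np.int64(245)) [174 168 162]
(0.54, 0.2, 0.086) (np.int64(235), np.int64(203)) [167 162 158] (np.int64(405), np.int64(273)) [174 168 162]
(0.54, 0.44, 0.086) (np.int64(149), np.int64(205)) [166 162 157] (np.int64(504), np.int64(287)) [175 169 162]
(0.47, 0.32, 0.086) (np.int64(191), np.int64(228)) [169 164 160] (np.int64(454), np.int64(259)) [174 168 162]
(0.362, 0.317, 0.083) (np.int64(192), np.int64(266)) [53 63 69] (np.int64(453), np.int64(230)) [171 108 101]
(0.62, 0.32, 0.2) (np.int64(184), np.int64(162)) [166 162 156] (np.int64(464), np.int64(277)) [176 170 163]
tab top 65 [0.37596604 0.34973111 0.083     ] 173 201 260 265
tab scene [0.37130929 0.3320745  0.083     ]
platter diff >40 px 0
```

Run:
```python
from h import *
s=cv2.imread('pics/s22.png');a=cv2.imread('pics/s10.png')
d=cv2.absdiff(s,a).max(2)
print('platter vs seated',(d[225:320,268:385]>40).sum(),'lookalikes vs start',(cv2.absdiff(s,cv2.imread('pics/s0.png')).max(2)[315:470,220:500]>40).sum())
print(ctrl.hand_in())
```

```text
platter vs seated 0 lookalikes vs start 0
the job is handed in; nothing more can be done
None
```

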